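# Draw a plug-in module home with the deep-well T-key

### The job

One of the two plug-in modules in the grey chassis still stands a few millimetres proud. Take the larger T-key (the one with the square socket) from the wooden rack, lower it down that module's key well, feel for the square stem at the bottom and turn it gently clockwise until the module has been drawn fully home, flush with the chassis; never lean on the key or wrench it against the stem or its stop (45 N at most). Then lift the key out and hang it upright in the rack again, leaving the slim T-key and the things lying round the work where they are.

Things in the scene. Friction and masses are not known exactly. Their poses are not given: they have to be found in the camera images.
- tkey: Larger T-key, steel, 0.3 kg, 164 mm tall, loose, hanging upright in the rack. Origin: centre of its foot; z up the shank, x along the crossbar. Foot: square socket open downward, 15 mm wide inside (sides parallel to x, y), 14 mm deep, 26.6 mm across outside, 24 mm tall. 14 mm shank. A 40 mm, 6 mm thick collar, underside at z = 112 mm, rests on the rack.
- key_bar (a point): Middle of the larger T-key's crossbar, 155 mm above its foot: flat-sided bar 90 mm long (key x), 16 mm wide (key y), 18 mm high. Grip it here across the 16 mm; it is 37 mm above the collar's top. A grip of about 50 N holds it.
- chassis: Fixed grey metal box, 126 x 166 x 130 mm (x, y, z), open at the top; origin under its middle on the desk, x away from the robot. Two slots side by side (left, right) hold like aluminium modules, each with a key well: one flush with the rim at 130 mm height, the other, in either slot, 5 mm proud.
- bay: Slot of the proud module, fixed in the chassis, with the module and stem that it carries. Origin: on that module's key-well axis, 10 mm above the desk; z up, x and y parallel to the chassis sides. Module: block 110 x 66 x 120 mm from x = -37 to 73 mm and y = -33 to 33 mm; a thin pull bow at x = 52 mm stands 14 mm above its top.
- well_mouth (a point): Centre of the mouth of the key well in the proud module's top face; moves down with the module. The well is a round upright bore, 28.6 mm wide, 110 mm deep; its top 5 mm flare like a funnel to 38 mm at the mouth.
- stem_top (a point): Centre of the stem's top, 90 mm below the mouth, on the well's axis; does not turn. The stem is a 14 mm square bar, 20 mm tall, its end turned to a blunt cone. Its angle at the start is unknown: somewhere between 1.05 and 0.12 rad anticlockwise (from above) of square with the bay's axes. A socket over about 0.08 rad off stops on top, at most 2 mm past it; aligned, it slides 14 mm down over it.
- module (a joint): How far the module is drawn down, m: 0 = 5 mm proud, 0.005 = home. Clockwise, the stem (drag 0.14 N m, stays where left) turns loosely until it is square with the bay, then draws the module 5 mm per rad at about 0.2 N m, to a hard stop 1 rad past square, module home. Twisting on with over about 0.3 N m loads the stem's corners with more than 45 N.
- rack: Fixed rack: a plywood board 76 x 200 x 10 mm on steel posts, its top face 126 mm above the desk. Origin: under its middle, on the desk; z up, y along the row of two 32 mm holes at y = -52 and +52 mm; one holds the larger T-key, the other the slim one.
- rack_hole_a (a point): Centre of the rack hole at y = -52 mm, at the top face of the board.
- rack_hole_b (a point): Centre of the rack hole at y = +52 mm, at the top face of the board.
- hex_key: Slim T-key with a 9 mm hexagonal shank and a round 68 mm crossbar, 142 mm tall above its origin, hanging in the other rack hole by its collar. Not needed; stays where it is. Origin on its axis, 112 mm below the collar's underside.
- multimeter: Black handheld meter, 46 x 62 x 125 mm, standing in front of the work, loose. Origin: centre of its underside. Stays where it is.
- board: Small circuit board, 35 x 55 x 10 mm, lying loose in front of the chassis. Origin: centre of its underside. Stays where it is.
- cutters: Small cutters with red handles, 56 x 108 x 12 mm, lying loose in front of the chassis. Origin: centre of the underside. Stays where it is.
- parts_tray: Dark screw tray, 60 x 90 x 16 mm, loose, left of the chassis' front. Origin: centre of the underside. Stays where it is.

How it is judged:
By the outcome, as a careful person would: the job done as asked, in the order asked, and still so for the second after the job is handed in, with the robot touching nothing.
It also fails if it takes over 72 s, if anything falls off the work surface, if the arm or the gripper's body presses on something with over 40 N, if the wrist force passes 120 N, or if a joint passes its speed limit or range.

### The arm

A 6-joint arm with a two-finger parallel gripper is mounted at the origin on a cart in front of the work surface, level with it; the furniture and walls round the work are solid. World frame = base frame: x ahead of the robot, y to its left, z up, the work surface at z = 0. Lengths are in m, angles in degrees, forces in N, time in s.
With the tool pointing down it reaches from about 0.375 to 0.9 m from the base axis. Payload 3.1 kg.
Tool frame: the origin (TCP) lies midway between the tips of the shut fingers; the grasp point (between the pads) lies 19 mm behind it; z points along the fingers, y is the direction in which the jaws open and shut (so a half turn about z gives the same grasp; the last joint's range is limited). The gripper opens to 87 mm and grips with 3 to 60 N. Pads are 19 mm wide; open, the fingers measure 117 mm over their backs; the gripper's body (75 mm by 190 mm) begins 51 mm behind the grasp point.
Start: joints at [59.616, 30.224, 82.088, -0, 67.689, -10.227], TCP at [0.215, 0.587, 0.223] pointing down, gripper open.
Joint ranges: [-176.69, 176.69], [-43.24, 126.21], [12.49, 139.97], [-82, 262], [0, 151.66], [-163.58, 163.58]. Speed limits (degrees/s): [159.86, 159.86, 180, 180, 180, 180].

### API

Orientations are given as a 3x3 rotation matrix whose columns are the frame's x, y, z axes.
In Python, from rig import status, vision, bot, models gives the robot as it stands.
- The arm moves only by the tool send_rows, never from a script. Its argument "moves" is a list of rows, each a list of 7 numbers: the shift along the tool's x, y, z in units of 25 mm (1.0 is 25 mm), then the turn, a rotation vector about the tool's x, y, z in units of 10 degrees (1.0 is 10 degrees), then the closure, from -1 (fully open) to 1 (shut), so that 0 is half open. In form: [[dx, dy, dz, rx, ry, rz, hand], ...]. A call has 1 to 12 rows; each row shifts and turns the commanded pose from where the row before left it, along the tool's axes as they then stand; what a row does not reach is not made up. A row lasts 1/8 s, in which the tool goes at most 62.5 mm and 10.7 degrees, less where a joint would pass 70% of its speed; a pose out of reach is approached as far as the arm can. A call is refused whole if a number of a shift passes 1 or a number of a turn 1, either way. A call with a gripper value outside its range is refused whole. The fingers move at their own pace and stop on an object; the grip force is fixed at half the most. Time passes only in rows, so rows that do not move let the fingers close. It gives the time, the measured TCP pose, the force and the opening at its end, in the units of the state.
- status.read_state(): the state, without advancing time (a new reading comes with each control period).
- vision.capture(name): name is "side" or "top"; returns a dict with "img" (384x512x3 uint8, red, green, blue), "depth" (384x512 float32, m along the optical axis (not along the pixel's ray), 0 where there is no reading), "fx", "fy", "cx", "cy" (pixels), "pose" (4x4, takes a point from camera to world coordinates). Camera axes: x right, y up, looking along -z (the intrinsics and any distortion apply to the point x, -y, -z); pixel columns grow to the right and rows downward; lengths in m; the calibration is good to about 2 mm. A picture is of the moment at which its call begins.
- bot.hand_in(): hands the job in, once; it reports no verdict.
Trained networks look in the newest picture that a camera, given by its name, has taken for a name from the list of things; names that differ only in an ending like _2 or _b are one class to them, and where a whole thing is asked for, a point or a joint stands for the part that bears it (a point fixed in the world has none). Each returns a list of dicts, best first, with "confidence" (0 to 1); they miss things now and then, are a little off and sometimes report something else, mostly with a low value. They report only what shows in the picture. A call takes as long as a camera call.
- models.masks_of(camera, name): "mask" (384x512 bool, what is visible of it) and "extent" ([left, top, right, bottom] in pixels, round what is visible of it).
- models.landmark_of(camera, name): "point" ([column, row] in pixels: a listed point, or the origin of a listed thing).
The state is a dict: "time_s": time; "joint_positions": joint angles; "qvel": joint speeds; "tau": joint torques, N m; "position": TCP position; "tcp_rot": TCP orientation; "force": force on the tool from outside, world axes, zero at the start; "moment": the same for the moment, N m; "opening": opening from 0.0 (shut) to 1.0 (fully open).
Only numpy, scipy, OpenCV 4.12 (cv2) and the standard library are available. Lean on these libraries where they do the work, as an engineer would, in place of code of your own. Each camera call takes 0.05 s, during which the arm holds its last target.

## Working session

There is one attempt and no reset: what is moved stays moved. The work goes in short steps, Python scripts to look and compute and a tool call to move; the robot and the scene stay as the last step left them, time stands still between calls to the robot, and variables do not carry over. Pictures are saved under pics/ and viewed, and the job is handed in when it is done.

Besides the shell and the picture viewer there is one more tool, called after "Emit:" by a JSON object that holds its "method" and its "body". send_rows: Moves the arm, as the interface text tells. Its arguments: {"type":"object","properties":{"moves":{"type":"array"}},"required":["moves"]}

```bash
ls; mkdir -p pics; cat > h.py <<'E'
import numpy as np, cv2
from rig import status, vision, bot, models
def px2w(c,u,v,d):
    p=np.array([(u-c['cx'])/c['fx']*d, -(v-c['cy'])/c['fy']*d, -d,1.])
    return (c['pose']@p)[:3]
def ray(c,u,v):
    o=c['pose'][:3,3]; r=px2w(c,u,v,1.0)-o
    return o,r
def atz(c,u,v,z):
    o,r=ray(c,u,v); return o+r*(z-o[2])/r[2]
def proj(c,p):
    q=np.linalg.inv(c['pose'])@np.array([*p,1.]); return c['cx']+c['fx']*q[0]/-q[2], c['cy']-c['fy']*q[1]/-q[2]
def save(c,n): cv2.imwrite('pics/'+n+'.png',c['img'][:,:,::-1])
E
python3 - <<'E'
from h import *
np.set_printoptions(precision=4,suppress=True)
print(status.read_state())
for n in ('top','side'):
    c=vision.capture(n); save(c,n+'0'); print(n,{k:c[k] for k in c if k not in('img','depth')})
    for t in ['tkey','chassis','bay','rack','hex_key','multimeter','module']:
        m=models.masks_of(n,t); print(t,[(round(x['confidence'],2),x['extent']) for x in m[:2]])
    for t in ['tkey','key_bar','chassis','bay','well_mouth','rack','rack_hole_a','hex_key','multimeter']:
        m=models.landmark_of(n,t); print(t,[(round(x['confidence'],2),np.round(x['point'],1).tolist()) for x in m[:3]])
E
```

```text
pics
{'time_s': 0.0, 'joint_positions': array([ 59.6146,  30.2807,  82.1562,  -0.0022,  67.6885, -10.2281]), 'qvel': array([ 0.0001,  0.0242, -0.0417, -0.0049,  0.0874,  0.0793]), 'tau': array([ -0.0006, -44.0033, -17.6595,   0.0631,   0.0583,  -0.0002]), 'position': array([0.215 , 0.5861, 0.2216]), 'tcp_rot': array([[-0.9388,  0.3446, -0.0011],
       [ 0.3446,  0.9388, -0.0019],
       [ 0.0004, -0.0022, -1.    ]]), 'force': array([-0.4825,  0.6441,  0.5532]), 'moment': array([ 0.0225, -0.0176,  0.017 ]), 'opening': 1.00062485545197}
top {'fx': 427.9947978022911, 'fy': 427.9947978022911, 'cx': 255.20824320514342, 'cy': 194.53883922823968, 'pose': array([[ 0.006 ,  0.9908, -0.1354,  0.2844],
       [-0.9999,  0.0073,  0.0087, -0.107 ],
       [ 0.0096,  0.1353,  0.9908,  1.1929],
       [ 0.    ,  0.    ,  0.    ,  1.    ]])}
tkey [(0.79, [359.3, 157.4, 383.4, 192.8]), (0.47, [240.6, 218.2, 280.0, 238.6])]
chassis [(0.96, [205.9, 130.3, 275.8, 197.4]), (0.61, [302.7, 162.3, 388.3, 199.0])]
bay [(0.6, [235.9, 140.3, 271.6, 184.7]), (0.18, [235.0, 139.8, 268.1, 188.8])]
rack [(0.92, [
[... 1033 characters left out ...]
 281.4, 212.9])]
bay [(0.76, [242.6, 153.0, 269.0, 186.1])]
rack [(0.88, [298.0, 171.4, 375.1, 223.6])]
hex_key [(0.69, [313.0, 168.5, 324.7, 205.2])]
multimeter [(0.67, [276.3, 223.0, 302.5, 258.3])]
module [(0.92, [240.1, 153.1, 273.0, 186.1]), (0.48, [300.8, 172.3, 377.4, 227.2])]
tkey [(0.74, [315.4, 204.9]), (0.73, [346.1, 208.0])]
key_bar [(0.72, [363.6, 176.6])]
chassis [(0.7, [245.1, 192.6])]
bay [(0.67, [256.5, 200.0])]
well_mouth [(0.63, [257.0, 174.0]), (0.56, [319.6, 184.3]), (0.29, [246.7, 196.5])]
rack [(0.75, [329.7, 209.3])]
rack_hole_a [(0.88, [355.8, 186.1]), (0.77, [321.3, 184.2])]
hex_key [(0.63, [314.9, 205.9])]
multimeter [(0.98, [286.0, 251.1]), (0.55, [245.5, 195.3])]
```

```bash
python3 - <<'E'
import cv2
for n in('top','side'):
    i=cv2.imread(f'pics/{n}0.png'); cv2.imwrite(f'pics/{n}0c.png',cv2.resize(i[120:270,190:400],None,fx=3.8,fy=3.8,interpolation=cv2.INTER_CUBIC))
E
```

```text
(no output)
```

View pics/top0.png

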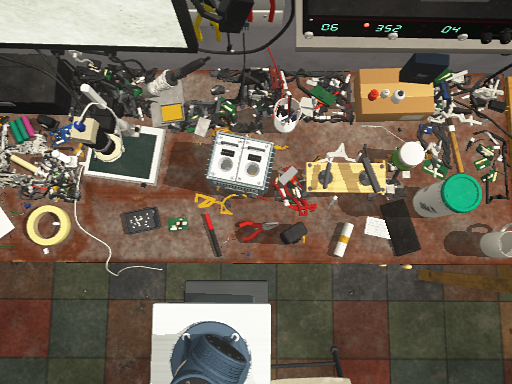

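View pics/side0.png

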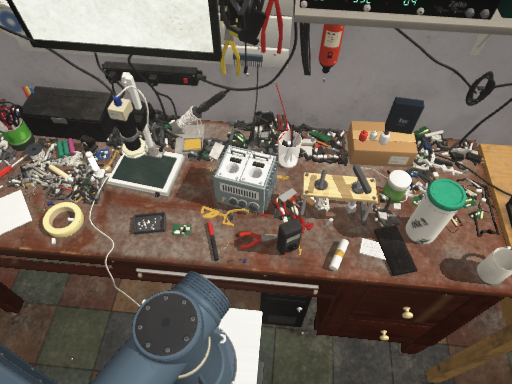

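```bash
ls pics
```

```text
side0.png
side0c.png
top0.png
top0c.png
```

View pics/top0c.png

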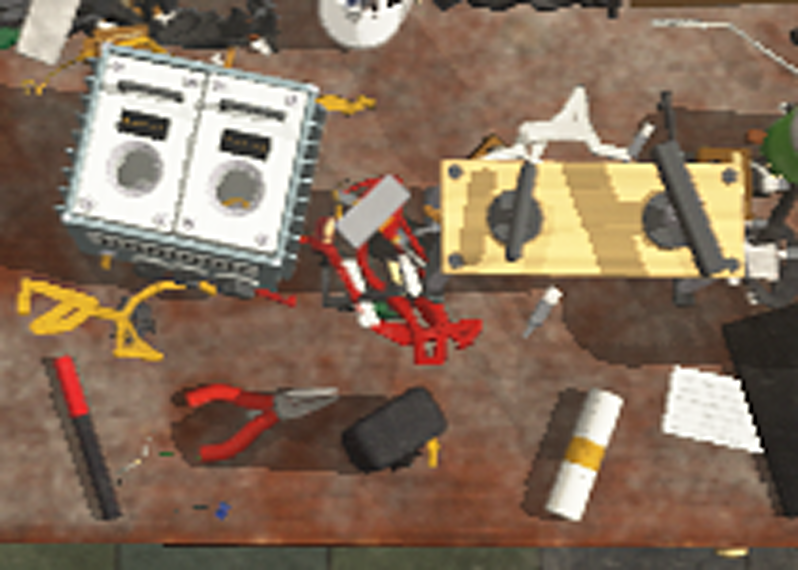

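View pics/side0c.png

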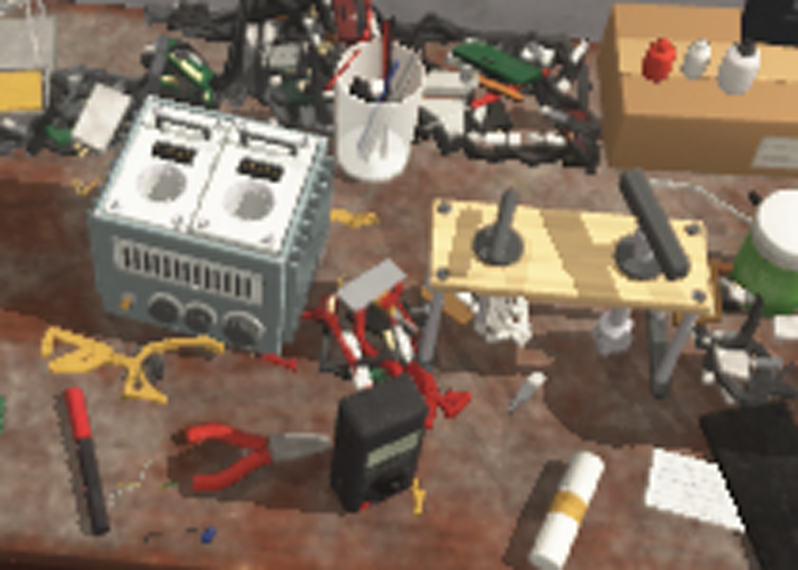

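The larger key hangs in the right-hand hole (top image, around 370,174), the slim key is in the left one, and the chassis sits at about 241,164. The right module looks like the proud one, so I'll check that with depth.

```bash
cat >> h.py <<'E'
def cloud(c,m=None):
    v,u=np.nonzero((c['depth']>0) if m is None else (m&(c['depth']>0)))
    d=c['depth'][v,u]
    P=np.stack([(u-c['cx'])/c['fx']*d,-(v-c['cy'])/c['fy']*d,-d,np.ones_like(d)],1)@c['pose'].T
    return P[:,:3],u,v
E
python3 - <<'E'
from h import *
np.set_printoptions(precision=4,suppress=True)
for n in('top','side'):
    c=vision.capture(n)
    P,u,v=cloud(c)
    # desk height
    s=(P[:,2]<0.02)&(P[:,0]>0.3)&(P[:,0]<0.8)&(abs(P[:,1])<.3); print(n,'desk',np.median(P[s,2]))
    ch=models.masks_of(n,'chassis')[0]['mask']; 
    Q,_,_=cloud(c,ch); t=Q[(Q[:,2]>.122)&(Q[:,2]<.142)]
    r=cv2.minAreaRect((t[:,:2]*1000).astype(np.float32)); print('chassis top rect',r)
    for tt in ('bay',):
        m=models.masks_of(n,tt)[0]['mask']; B,_,_=cloud(c,m); b=B[(B[:,2]>.12)&(B[:,2]<.145)]; print(tt,np.median(b[:,2]),cv2.minAreaRect((b[:,:2]*1000).astype(np.float32)))
    rk=models.masks_of(n,'rack')[0]['mask']; Q,_,_=cloud(c,rk); t=Q[(Q[:,2]>.115)&(Q[:,2]<.13)]
    print('rack rect',cv2.minAreaRect((t[:,:2]*1000).astype(np.float32)),np.median(t[:,2]))
    for k in('tkey','hex_key'):
        m=models.masks_of(n,k)[0]['mask']; Q,_,_=cloud(c,m); t=Q[(Q[:,2]>.135)]
        print(k,'max z',np.percentile(Q[:,2],[50,90,98]),t.shape, cv2.minAreaRect((t[:,:2]*1000).astype(np.float32)))
    for k,z in (('key_bar',.169),('well_mouth',.135),('rack_hole_a',.126),('tkey',0.014),('hex_key',0.014),('bay',.01),('chassis',0),('rack',0),('multimeter',0)):
        print(k,[(round(x['confidence'],2),atz(c,*x['point'],z)[:2]) for x in models.landmark_of(n,k)[:3]])
    # module side heights
    M=(P[:,2]>.12)&(P[:,2]<.15)&(P[:,0]>.4)&(P[:,0]<.65)&(abs(P[:,1]+.07)<.12)
    np.save(f'{n}_mod.npy',P[M])
E
```

```text
top desk 0.0018538297683092786
chassis top rect ((517.1549072265625, -79.60116577148438), (156.2265625, 127.19432830810547), 78.95700073242188)
bay 0.13571179189262028 ((508.3829040527344, -111.78502655029297), (68.33346557617188, 116.42430114746094), 78.60249328613281)
rack rect ((476.6773376464844, -345.91510009765625), (201.50584411621094, 76.86628723144531), 89.64715576171875) 0.1269008545112773
tkey max z [0.177  0.1807 0.1826] (302, 3) ((473.4475402832031, -393.41656494140625), (86.27379608154297, 24.59920310974121), 19.783527374267578)
hex_key max z [0.1523 0.1572 0.1591] (131, 3) ((475.1903991699219, -293.8587341308594), (62.521907806396484, 24.5330753326416), 2.106881618499756)
key_bar [(0.63, array([ 0.4811, -0.3904]))]
well_mouth [(0.71, array([ 0.4963, -0.1096]))]
rack_hole_a [(0.71, array([ 0.4751, -0.397 ])), (0.64, array([ 0.4727, -0.2909]))]
tkey [(0.77, array([ 0.4733, -0.3983]))]
hex_key [(0.7, array([ 0.4748, -0.2928]))]
bay [(0.72, array([ 0.4894, -0.1098]))]
chassis [(0.82, array([ 0.524 , -0.0784])), (0.29, array([0.3594, 0.1059]))]
rack [(0.67, array([0.3725, 0
[... 785 characters left out ...]
9140625), (24.695261001586914, 58.13416290283203), 66.33450317382812)
key_bar [(0.86, array([ 0.4784, -0.3969]))]
well_mouth [(0.7, array([ 0.4883, -0.1206])), (0.56, array([ 0.4785, -0.2891])), (0.23, array([0.2817, 0.0577]))]
rack_hole_a [(0.94, array([ 0.4751, -0.3946])), (0.8, array([ 0.4852, -0.2898])), (0.22, array([ 0.2547, -0.2111]))]
tkey [(0.87, array([ 0.489 , -0.3966])), (0.56, array([0.3584, 0.0963])), (0.22, array([ 0.3479, -0.129 ]))]
hex_key [(0.5, array([ 0.474 , -0.2848])), (0.27, array([0.3738, 0.1911]))]
bay [(0.71, array([ 0.4896, -0.1023]))]
chassis [(0.9, array([ 0.5068, -0.0752]))]
rack [(0.64, array([ 0.4828, -0.3406]))]
multimeter [(0.78, array([ 0.3226, -0.219 ]))]
```

```bash
python3 - <<'E'
from h import *
np.set_printoptions(precision=4,suppress=True)
for n in('top','side'):
    c=vision.capture(n)
    P,u,v=cloud(c)
    a=np.radians(-11.); R=np.array([[np.cos(a),-np.sin(a)],[np.sin(a),np.cos(a)]])
    L=(P[:,:2]-np.array([.5145,-.0776]))@R   # chassis frame
    for s in(1,-1):
        m=(abs(L[:,0]-0)<.05)&(abs(L[:,1]-s*.034)<.028)&(P[:,2]>.115)&(P[:,2]<.142)
        print(n,'side',s,m.sum(),np.percentile(P[m,2],[10,50,90]))
    for s in (.128,.1325):
        m=(abs(L[:,0])<.1)&(abs(L[:,1])<.11)&(P[:,2]>s)&(P[:,2]<.1415)
        print(s,cv2.minAreaRect((P[m,:2]*1000).astype(np.float32)),m.sum())
    m=(P[:,2]>.172)&(P[:,2]<.19)&(abs(P[:,0]-.475)<.07)&(abs(P[:,1]+.397)<.06)
    print('bar top',m.sum(),np.median(P[m],0),np.median(P[m,2]),cv2.minAreaRect((P[m,:2]*1000).astype(np.float32)))
    m=(P[:,2]>.146)&(P[:,2]<.19)&(abs(P[:,0]-.475)<.07)&(abs(P[:,1]+.294)<.06)
    print('hex bar',m.sum(),cv2.minAreaRect((P[m,:2]*1000).astype(np.float32)))
    i=c['img'][:,:,::-1]
    box=(200,125,285,200) if n=='top' else (205,140,290,215)
    k=cv2.resize(i[box[1]:box[3],box[0]:box[2]],None,fx=8,fy=8,interpolation=cv2.INTER_CUBIC)
    cv2.imwrite(f'pics/{n}_ch.png',k)
    z=c['depth'][box[1]:box[3],box[0]:box[2]]
    Z=P[:,2]; H=np.zeros((384,512)); H[v,u]=Z
    h=H[box[1]:box[3],box[0]:box[2]]; h=np.clip((h-.115)/.035,0,1)*255
    cv2.imwrite(f'pics/{n}_chz.png',cv2.applyColorMap(cv2.resize(h.astype(np.uint8),None,fx=8,fy=8,interpolation=cv2.INTER_NEAREST),cv2.COLORMAP_JET))
E
```

```text
top side 1 738 [0.128  0.1311 0.1341]
top side -1 729 [0.1329 0.136  0.139 ]
0.128 ((517.8214721679688, -77.32099914550781), (147.99575805664062, 126.4964370727539), 78.49978637695312) 2344
0.1325 ((516.7493896484375, -77.12224578857422), (146.9527130126953, 125.23125457763672), 79.00701904296875) 1277
bar top 257 [ 0.4745 -0.3967  0.1785] 0.17847972683418645 ((475.418701171875, -396.9205017089844), (89.37600708007812, 17.189748764038086), 20.612808227539062)
hex bar 128 ((475.8521423339844, -293.2217102050781), (12.27252197265625, 66.886474609375), 78.69636535644531)
side side 1 481 [0.128  0.1313 0.1343]
side side -1 492 [0.1316 0.1362 0.1389]
0.128 ((517.7490844726562, -77.59150695800781), (149.09278869628906, 129.3248291015625), 78.77283477783203) 1550
0.1325 ((517.0648803710938, -77.77108764648438), (146.22317504882812, 123.89979553222656), 78.00163269042969) 865
bar top 192 [ 0.4711 -0.3969  0.1791] 0.17906542961553967 ((473.95184326171875, -397.845703125), (90.91690826416016, 18.04582405090332), 20.20995330810547)
hex bar 86 ((475.1871032714844, -292.9504699707031), (11.267377853393555, 65.1396713256836), 79.1435775756836)
```

View pics/top_ch.png

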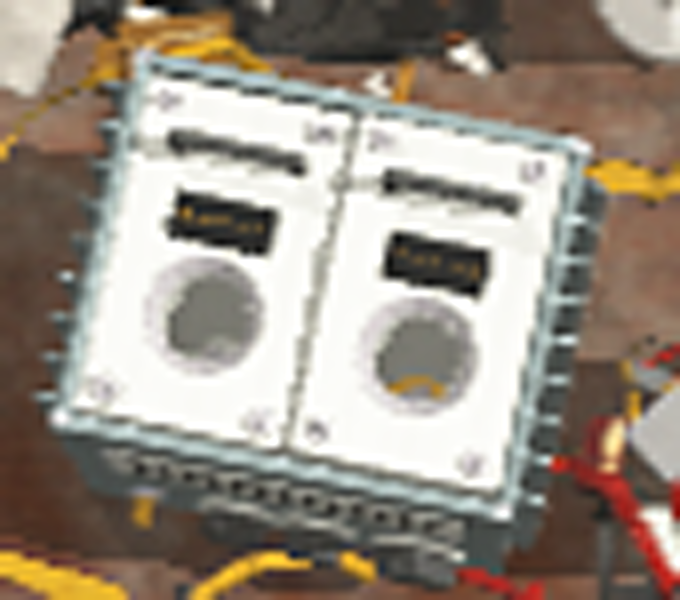

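View pics/top_chz.png

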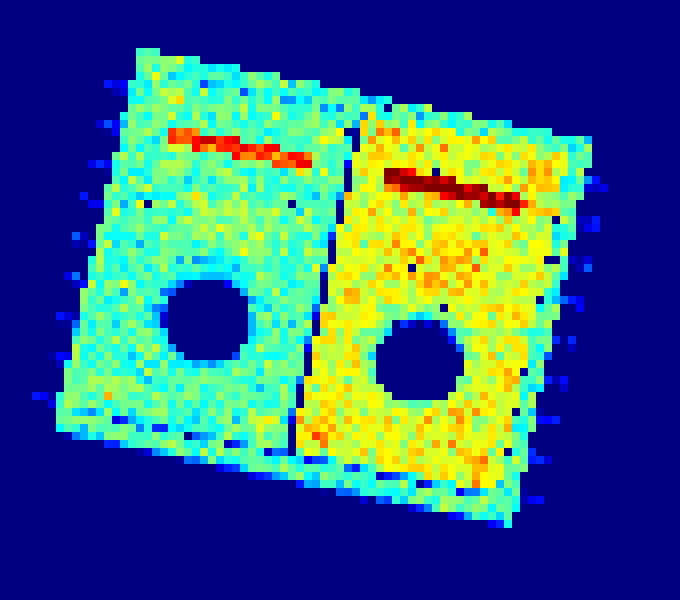

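View pics/side_ch.png

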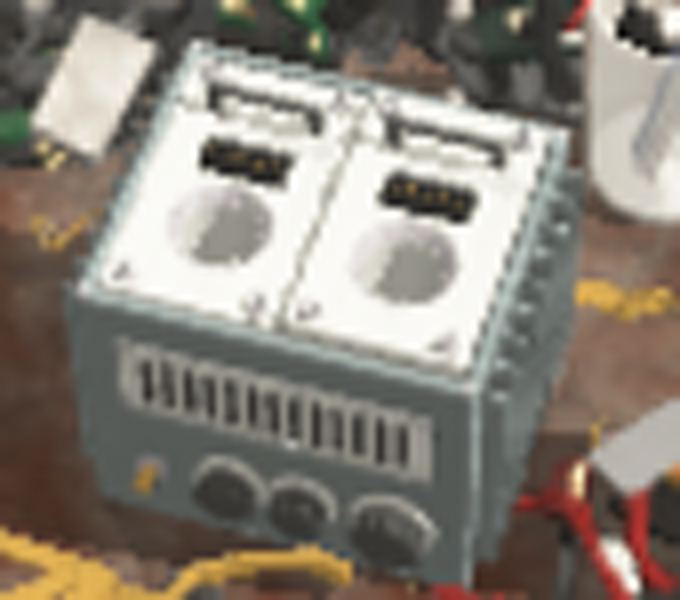

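```bash
python3 - <<'E'
from h import *
np.set_printoptions(precision=4,suppress=True,linewidth=150)
G=np.zeros((14,26))
C={}
for n in('top','side'):
    c=vision.capture(n);C[n]=c
    P,u,v=cloud(c)
    if n=='top':
        for p in P:
            i=int((p[0]-.25)//.05); j=int((.65-p[1])//.05)
            if 0<=i<14 and 0<=j<26: G[i,j]=max(G[i,j],p[2])
print('cols y from .65 down by .05; rows x from .25')
for i in range(14): print('%.2f'%(.25+.05*i),(G[i]*1000).astype(int))
for z in(.135,.136): print(z,atz(C['top'],252.06,169.06,z),atz(C['side'],255.2,172.4,z))
# triangulate
A=[];b=[]
o1,r1=ray(C['top'],252.06,169.06);o2,r2=ray(C['side'],255.2,172.4)
t=np.linalg.lstsq(np.c_[r1,-r2],o2-o1,rcond=None)[0]; print(o1+r1*t[0],o2+r2*t[1])
# depth-hole centroid
for n in C:
    c=C[n];P,u,v=cloud(c)
    H=np.full((384,512),9.);H[v,u]=P[:,2]
    m=np.zeros((384,512),np.uint8)
    u0,v0=map(int,proj(c,(.494,-.108,.135)))
    m[v0-9:v0+10,u0-9:u0+10]=H[v0-9:v0+10,u0-9:u0+10]<.127
    k,l,s,ce=cv2.connectedComponentsWithStats(m)
    i=1+np.argmax(s[1:,4]);print(n,s[i],ce[i],atz(c,*ce[i],.131))
E
```

```text
cols y from .65 down by .05; rows x from .25
0.25 [ 0  7  7 14 12  7  8 22  9  8  6  7  7 18 10 14  9  9  9 30 29  8  7 15 13  7]
0.30 [  0  13  22  32  30  28  19  21  21  18  12  12  18  18  17  17 129 132   8  26  30   7  15  16  15   8]
0.35 [  0  13  28  32  30  29   8   7  21  19  20  14  21  11  18  19  17 128  11   7  29   7  15  17 206 206]
0.40 [  0   9  19  29  64  60   5   7  12  18   8   9  12  49 122 133  17 129 158 131 180 181  19  17 208 208]
0.45 [  0  80  79  48  73  52  31  33  36  35   7   8 134 137 141 141 120 131 160 157 183 182  34  16 207 206]
0.50 [  0  37  31  58 112 110  34 337 337 208  15   7 132 138 149 152 140 129 160 158 183 134  97  98  97  32]
0.55 [ 13  21  22  21  14  16  31 336 340 296  27   6   7 147 147 146 136  11  18  28  11  11  90  99  97  33]
0.60 [ 14  23  26  55  54   0 304 334 336  34  31  58  79  65  38  43 615 616 615 615 621 622 615 583  22  22]
0.65 [ 23 115 116 116 115 459 539 542 545 547 550 553 555  95 102  83 614 614 614 614 618 619 615 116  83  78]
0.70 [  0 115 117 116 376 411 412 394 377 364 127 170 526 494 506 462 170  70  81  76  28 118 126 198 199  79]
0.75 [  0 114 116 116 116 213 211 239 208 102 122 169 450 452 353 404 416  33  26  34  75  81  82 200 199  69]
0.80 [  0 113 113 114 113  86  92  86  86  83  84  81 357 311 297 360 361 271  92  94  94  90  91  93  71  93]
0.85 [0 0 0 0 0 0 0 0 0 0 0 0 0 0 0 0 0 0 0 0 0 0 0 0 0 0]
0.90 [0 0 0 0 0 0 0 0 0 0 0 0 0 0 0 0 0 0 0 0 0 0 0 0 0 0]
0.135 [ 0.4936 -0.108   0.135 ] [ 0.4949 -0.1081  0.135 ]
0.136 [ 0.4934 -0.108   0.136 ] [ 0.4941 -0.1081  0.136 ]
[ 0.4931 -0.108   0.1372] [ 0.4932 -0.1082  0.1372]
top [247 165  11  10  93] [251.8495 169.6344] [ 0.4929 -0.1074  0.131 ]
side [251 170  10   8  52] [255.1154 173.7308] [ 0.4932 -0.108   0.131 ]
```

Depth shows the right module standing at about 136 mm and the left at 131 mm, so the right one is proud. Both cameras agree on the well axis at (0.4934, -0.108) and the key at (0.475, -0.397). I'll write a planner and then move.

```bash
cat > plan.py <<'E'
import numpy as np, json, os
F='cmd.json'
def get():
    return json.load(open(F)) if os.path.exists(F) else dict(p=[.215,.587,.223],yaw=159.843)
def apply(rows):
    c=get(); p=np.array(c['p']);y=c['yaw']
    for r in rows:
        p=p+Rt(y)@(np.array(r[:3])*.025); y-=r[5]*10
    json.dump(dict(p=p.tolist(),yaw=y),open(F,'w')); return p,y
def Rt(y):
    a=np.radians(y); x=np.array([np.cos(a),np.sin(a),0]); z=np.array([0,0,-1.]); return np.c_[x,np.cross(z,x),z]
def plan(targets,hand,step=.0245,dp=2):
    """targets: list (pos,yaw,maxstep?)"""
    c=get();p=np.array(c['p']);y=c['yaw'];rows=[]
    for t in targets:
        q=np.array(t[0]);ty=t[1];st=t[2] if len(t)>2 else step
        n=int(np.ceil(max(np.linalg.norm(q-p)/st,abs(ty-y)/9.9,1)-1e-6))
        p0=p.copy();y0=y
        for i in range(1,n+1):
            g=p0+(q-p0)*i/n; gy=y0+(ty-y0)*i/n
            d=np.round(Rt(y).T@(g-p)/.025,dp); r=round((y-gy)/10,2)
            rows.append([*map(float,d),0,0,r,hand]); p=p+Rt(y)@(d*.025); y-=r*10
    for k in range(0,len(rows),12):
        print('['+','.join('['+','.join('%g'%(v+0) for v in r)+']' for r in rows[k:k+12])+']')
    print(len(rows),'end',p.round(4),y)
    return rows
E
python3 - <<'E'
from plan import *
import json
r=plan([([.40,.15,.36],40.5),([.475,-.397,.30],20.4),([.475,-.397,.20],20.4)],-1)
json.dump(r,open('pend.json','w'))
E
```

```text
[[-0.62,-0.66,-0.26,0,0,0.57,-1],[-0.68,-0.6,-0.26,0,0,0.57,-1],[-0.73,-0.52,-0.26,0,0,0.56,-1],[-0.79,-0.45,-0.26,0,0,0.57,-1],[-0.82,-0.37,-0.26,0,0,0.57,-1],[-0.86,-0.29,-0.27,0,0,0.57,-1],[-0.88,-0.2,-0.26,0,0,0.57,-1],[-0.9,-0.11,-0.26,0,0,0.57,-1],[-0.9,-0.02,-0.26,0,0,0.56,-1],[-0.9,0.06,-0.26,0,0,0.57,-1],[-0.89,0.16,-0.26,0,0,0.57,-1],[-0.87,0.24,-0.26,0,0,0.57,-1]]
[[-0.84,0.33,-0.26,0,0,0.57,-1],[-0.81,0.41,-0.26,0,0,0.57,-1],[-0.76,0.49,-0.26,0,0,0.56,-1],[-0.71,0.56,-0.27,0,0,0.57,-1],[-0.65,0.63,-0.26,0,0,0.57,-1],[-0.58,0.69,-0.26,0,0,0.57,-1],[-0.52,0.74,-0.26,0,0,0.57,-1],[-0.43,0.79,-0.26,0,0,0.57,-1],[-0.36,0.84,-0.26,0,0,0.56,-1],[-0.52,0.81,0.1,0,0,0.09,-1],[-0.51,0.81,0.11,0,0,0.09,-1],[-0.49,0.83,0.1,0,0,0.08,-1]]
[[-0.48,0.83,0.11,0,0,0.09,-1],[-0.47,0.83,0.1,0,0,0.09,-1],[-0.46,0.85,0.11,0,0,0.09,-1],[-0.44,0.85,0.1,0,0,0.08,-1],[-0.43,0.86,0.1,0,0,0.09,-1],[-0.42,0.86,0.11,0,0,0.09,-1],[-0.4,0.88,0.1,0,0,0.09,-1],[-0.39,0.87,0.11,0,0,0.08,-1],[-0.38,0.89,0.1,0,0,0.09,-1],[-0.36,0.88,0.11,0,0,0.09,-1],[-0.35,0.9,0.1,0,0,0.09,-1],[-0.34,0.9,0.11,0,0,0.08,-1]]
[[-0.32,0.9,0.1,0,0,0.09,-1],[-0.31,0.91,0.1,0,0,0.09,-1],[-0.29,0.91,0.11,0,0,0.09,-1],[-0.28,0.92,0.1,0,0,0.08,-1],[-0.27,0.93,0.11,0,0,0.09,-1],[-0.25,0.92,0.1,0,0,0.09,-1],[-0.24,0.93,0.11,0,0,0.09,-1],[-0.22,0.94,0.1,0,0,0.08,-1],[0,0,0.8,0,0,0,-1],[0,0,0.8,0,0,0,-1],[0,0,0.8,0,0,0,-1],[0,0,0.8,0,0,0,-1]]
[[0,0,0.8,0,0,0,-1]]
49 end [ 0.4751 -0.3971  0.2   ] 20.44300000000004
```

Emit:
{"method": "send_rows", "body": {"moves": [[-0.62, -0.66, -0.26, 0, 0, 0.57, -1], [-0.68, -0.6, -0.26, 0, 0, 0.57, -1], [-0.73, -0.52, -0.26, 0, 0, 0.56, -1], [-0.79, -0.45, -0.26, 0, 0, 0.57, -1], [-0.82, -0.37, -0.26, 0, 0, 0.57, -1], [-0.86, -0.29, -0.27, 0, 0, 0.57, -1], [-0.88, -0.2, -0.26, 0, 0, 0.57, -1], [-0.9, -0.11, -0.26, 0, 0, 0.57, -1], [-0.9, -0.02, -0.26, 0, 0, 0.56, -1], [-0.9, 0.06, -0.26, 0, 0, 0.57, -1], [-0.89, 0.16, -0.26, 0, 0, 0.57, -1], [-0.87, 0.24, -0.26, 0, 0, 0.57, -1]]}}

```text
time_s: 4.9
position: [0.3212, 0.3364, 0.3012]
tcp_rot: [[-0.025, 1.0, 0.0], [1.0, 0.025, 0.0], [0.0, 0.0, -1.0]]
force: [0.6, -0.1, -0.4]
opening: 1.001
```

Emit:
{"method": "send_rows", "body": {"moves": [[-0.84, 0.33, -0.26, 0, 0, 0.57, -1], [-0.81, 0.41, -0.26, 0, 0, 0.57, -1], [-0.76, 0.49, -0.26, 0, 0, 0.56, -1], [-0.71, 0.56, -0.27, 0, 0, 0.57, -1], [-0.65, 0.63, -0.26, 0, 0, 0.57, -1], [-0.58, 0.69, -0.26, 0, 0, 0.57, -1], [-0.52, 0.74, -0.26, 0, 0, 0.57, -1], [-0.43, 0.79, -0.26, 0, 0, 0.57, -1], [-0.36, 0.84, -0.26, 0, 0, 0.56, -1], [-0.52, 0.81, 0.1, 0, 0, 0.09, -1], [-0.51, 0.81, 0.11, 0, 0, 0.09, -1], [-0.49, 0.83, 0.1, 0, 0, 0.08, -1]]}}

```text
time_s: 6.4
position: [0.4102, 0.0775, 0.3519]
tcp_rot: [[0.789, 0.614, 0.0], [0.614, -0.789, -0.0], [0.0, 0.0, -1.0]]
force: [-0.5, 0.7, -0.2]
opening: 1.0
```

Emit:
{"method": "send_rows", "body": {"moves": [[-0.48, 0.83, 0.11, 0, 0, 0.09, -1], [-0.47, 0.83, 0.1, 0, 0, 0.09, -1], [-0.46, 0.85, 0.11, 0, 0, 0.09, -1], [-0.44, 0.85, 0.1, 0, 0, 0.08, -1], [-0.43, 0.86, 0.1, 0, 0, 0.09, -1], [-0.42, 0.86, 0.11, 0, 0, 0.09, -1], [-0.4, 0.88, 0.1, 0, 0, 0.09, -1], [-0.39, 0.87, 0.11, 0, 0, 0.08, -1], [-0.38, 0.89, 0.1, 0, 0, 0.09, -1], [-0.36, 0.88, 0.11, 0, 0, 0.09, -1], [-0.35, 0.9, 0.1, 0, 0, 0.09, -1], [-0.34, 0.9, 0.11, 0, 0, 0.08, -1]]}}

```text
time_s: 7.9
position: [0.4493, -0.2081, 0.3203]
tcp_rot: [[0.888, 0.46, 0.0], [0.46, -0.888, -0.0], [0.0, 0.0, -1.0]]
force: [0.0, -0.2, -0.1]
opening: 1.002
```

Emit:
{"method": "send_rows", "body": {"moves": [[-0.32, 0.9, 0.1, 0, 0, 0.09, -1], [-0.31, 0.91, 0.1, 0, 0, 0.09, -1], [-0.29, 0.91, 0.11, 0, 0, 0.09, -1], [-0.28, 0.92, 0.1, 0, 0, 0.08, -1], [-0.27, 0.93, 0.11, 0, 0, 0.09, -1], [-0.25, 0.92, 0.1, 0, 0, 0.09, -1], [-0.24, 0.93, 0.11, 0, 0, 0.09, -1], [-0.22, 0.94, 0.1, 0, 0, 0.08, -1], [0, 0, 0, 0, 0, 0, -1]]}}

```text
time_s: 9.02
position: [0.4754, -0.3994, 0.2988]
tcp_rot: [[0.938, 0.347, -0.0], [0.347, -0.938, 0.0], [-0.0, -0.0, -1.0]]
force: [0.6, 0.7, 0.1]
opening: 1.003
```

```bash
python3 - <<'E'
from h import *
np.set_printoptions(precision=4,suppress=True)
import json
from plan import *
r=json.load(open('pend.json'))
print(apply(r[:44]))
s=status.read_state();print(s['time_s'],s['position'],s['tcp_rot'],s['joint_positions'],s['force'],s['moment'])
c=vision.capture('side');save(c,'side1')
E
```

```text
(array([ 0.4751, -0.3971,  0.3   ]), 20.44300000000004)
9.025 [ 0.4754 -0.3994  0.2988] [[ 0.9377  0.3475 -0.0002]
 [ 0.3475 -0.9377  0.0001]
 [-0.0002 -0.0002 -1.    ]] [-50.3342  25.7194  77.3378  -0.0071  76.9544  19.3355] [0.6364 0.7269 0.0961] [-0.0359  0.1464  0.0377]
```

View pics/side1.png

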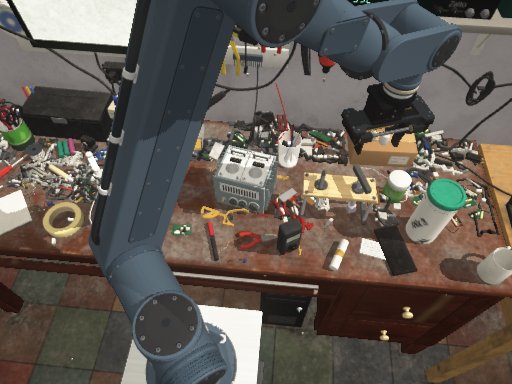

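Emit:
{"method": "send_rows", "body": {"moves": [[0, 0, 1, 0, 0, 0, -1], [0, 0, 1, 0, 0, 0, -1], [0, 0, 1, 0, 0, 0, -1], [0, 0, 1, 0, 0, 0, -1], [0, 0, 0, 0, 0, 0, -1]]}}

```text
time_s: 9.7
position: [0.4744, -0.3952, 0.1978]
tcp_rot: [[0.937, 0.35, -0.003], [0.35, -0.937, 0.004], [-0.002, -0.005, -1.0]]
force: [0.4, 0.5, 0.1]
opening: 1.002
```

```bash
python3 - <<'E'
from h import *
np.set_printoptions(precision=4,suppress=True)
from plan import *
print(apply([[0,0,4,0,0,0,-1]]))
s=status.read_state();print(s['time_s'],s['position'],s['tcp_rot'],s['force'],s['moment'])
c=vision.capture('side');save(c,'side2')
P,u,v=cloud(c)
m=(P[:,2]>.172)&(P[:,2]<.186)&(abs(P[:,0]-.475)<.07)&(abs(P[:,1]+.397)<.06)
print('bar top',m.sum(),cv2.minAreaRect((P[m,:2]*1000).astype(np.float32)))
i=c['img'][:,:,::-1];cv2.imwrite('pics/side2c.png',cv2.resize(i[110:235,290:410],None,fx=4.7,fy=4.7,interpolation=cv2.INTER_CUBIC))
E
```

```text
(array([ 0.4751, -0.3971,  0.2   ]), 20.44300000000004)
9.7 [ 0.4744 -0.3952  0.1978] [[ 0.9367  0.35   -0.0034]
 [ 0.3501 -0.9367  0.0044]
 [-0.0016 -0.0053 -1.    ]] [0.3686 0.5173 0.1368] [-0.0541  0.1432  0.0344]
bar top 160 ((468.98089599609375, -399.2366638183594), (78.0682144165039, 16.693954467773438), 21.22246551513672)
```

View pics/side2c.png

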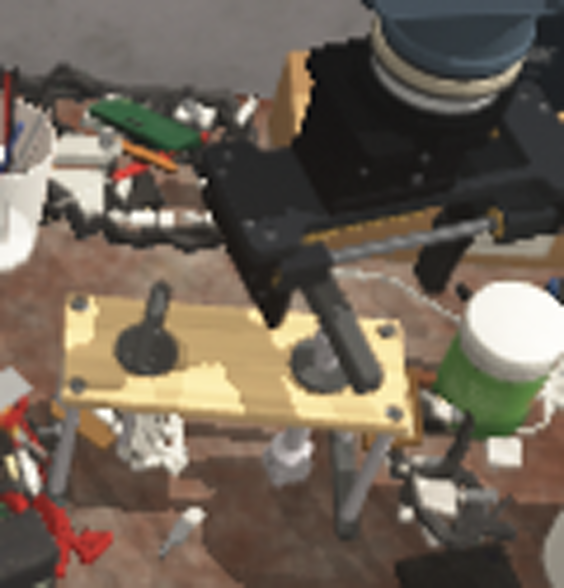

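The gripper straddles the bar well. I'll lower it and grip.

Emit:
{"method": "send_rows", "body": {"moves": [[0, 0, 0.8, 0, 0, 0, -1], [0, 0, 0.6, 0, 0, 0, -1], [0, 0, 0.44, 0, 0, 0, -1], [0, 0, 0, 0, 0, 0, -1], [0, 0, 0, 0, 0, 0, -1]]}}

```text
time_s: 10.38
position: [0.4757, -0.3977, 0.154]
tcp_rot: [[0.937, 0.349, 0.001], [0.349, -0.937, -0.001], [0.0, 0.001, -1.0]]
force: [0.5, -0.3, -0.1]
opening: 1.001
```

Emit:
{"method": "send_rows", "body": {"moves": [[0, 0, 0, 0, 0, 0, 1], [0, 0, 0, 0, 0, 0, 1], [0, 0, 0, 0, 0, 0, 1], [0, 0, 0, 0, 0, 0, 1], [0, 0, 0, 0, 0, 0, 1], [0, 0, 0, 0, 0, 0, 1], [0, 0, 0, 0, 0, 0, 1], [0, 0, 0, 0, 0, 0, 1]]}}

```text
time_s: 11.38
position: [0.4754, -0.3973, 0.1536]
tcp_rot: [[0.937, 0.349, -0.0], [0.349, -0.937, 0.0], [0.0, -0.0, -1.0]]
force: [-0.9, 1.1, -0.1]
opening: 0.179
```

```bash
python3 - <<'E'
from h import *
np.set_printoptions(precision=4,suppress=True)
from plan import *
print(apply([[0,0,1.84,0,0,0,-1]]))
s=status.read_state();print(s['time_s'],s['position'],s['tcp_rot'],s['force'],s['moment'],s['opening']*87)
E
```

```text
(array([ 0.4751, -0.3971,  0.154 ]), 20.44300000000004)
11.375 [ 0.4754 -0.3973  0.1536] [[ 0.937   0.3493 -0.0001]
 [ 0.3493 -0.937   0.0002]
 [ 0.     -0.0002 -1.    ]] [-0.9263  1.112  -0.1017] [0.0756 0.151  0.0234] 15.585167457280908
```

Emit:
{"method": "send_rows", "body": {"moves": [[0, 0, -0.4, 0, 0, 0, 1], [0, 0, -0.8, 0, 0, 0, 1], [0, 0, -0.8, 0, 0, 0, 1], [0, 0, -0.8, 0, 0, 0, 1], [0, 0, -0.8, 0, 0, 0, 1], [0, 0, -0.8, 0, 0, 0, 1], [0, 0, -0.8, 0, 0, 0, 1], [0, 0, -0.8, 0, 0, 0, 1], [0, 0, -0.4, 0, 0, 0, 1]]}}

```text
time_s: 12.5
position: [0.4755, -0.3975, 0.3148]
tcp_rot: [[0.937, 0.349, 0.001], [0.349, -0.937, -0.001], [0.0, 0.001, -1.0]]
force: [0.9, 0.6, -3.2]
opening: 0.184
```

```bash
python3 - <<'E'
from h import *
np.set_printoptions(precision=4,suppress=True)
from plan import *
import json
print(apply([[0,0,-6.4,0,0,0,-1]]))
s=status.read_state();print(s['time_s'],s['position'],s['tcp_rot'],s['force'],s['moment'],s['opening']*87)
c=vision.capture('side');save(c,'side3')
i=c['img'][:,:,::-1];cv2.imwrite('pics/side3c.png',cv2.resize(i[80:235,290:420],None,fx=3.8,fy=3.8,interpolation=cv2.INTER_CUBIC))
r=plan([([.4934,-.108,.314],48.7)],1,dp=2); json.dump(r,open('pend.json','w'))
E
```

```text
(array([ 0.4751, -0.3971,  0.314 ]), 20.44300000000004)
12.5 [ 0.4755 -0.3975  0.3148] [[ 0.937   0.3493  0.0009]
 [ 0.3493 -0.937  -0.0012]
 [ 0.0005  0.0014 -1.    ]] [ 0.8707  0.6073 -3.2067] [-0.2038  0.1781  0.0335] 15.995378361216874
[[0.39,-0.88,0,0,0,-0.24,1],[0.43,-0.87,0,0,0,-0.23,1],[0.47,-0.84,0,0,0,-0.24,1],[0.5,-0.83,0,0,0,-0.23,1],[0.53,-0.8,0,0,0,-0.24,1],[0.57,-0.79,0,0,0,-0.23,1],[0.59,-0.76,0,0,0,-0.24,1],[0.63,-0.73,0,0,0,-0.23,1],[0.66,-0.71,0,0,0,-0.24,1],[0.68,-0.68,0,0,0,-0.23,1],[0.72,-0.65,0,0,0,-0.24,1],[0.74,-0.62,0,0,0,-0.24,1]]
12 end [ 0.4934 -0.1079  0.314 ] 48.74300000000002
```

View pics/side3c.png

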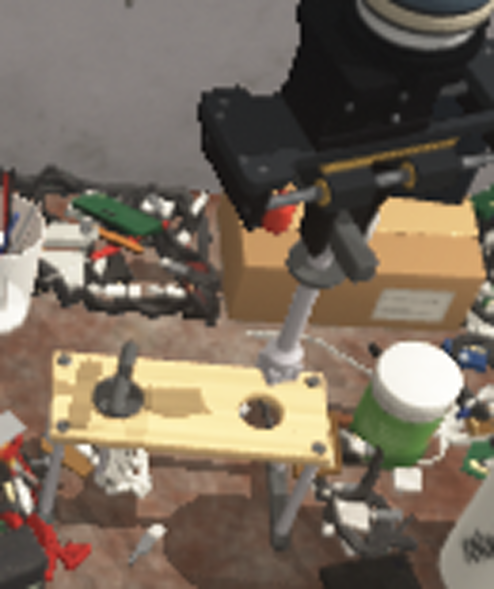

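The key is out and hanging straight (3.2 N, its own weight), and the empty hole is visible. Moving to the well.

Emit:
{"method": "send_rows", "body": {"moves": [[0.39, -0.88, 0, 0, 0, -0.24, 1], [0.43, -0.87, 0, 0, 0, -0.23, 1], [0.47, -0.84, 0, 0, 0, -0.24, 1], [0.5, -0.83, 0, 0, 0, -0.23, 1], [0.53, -0.8, 0, 0, 0, -0.24, 1], [0.57, -0.79, 0, 0, 0, -0.23, 1], [0.59, -0.76, 0, 0, 0, -0.24, 1], [0.63, -0.73, 0, 0, 0, -0.23, 1], [0.66, -0.71, 0, 0, 0, -0.24, 1], [0.68, -0.68, 0, 0, 0, -0.23, 1], [0.72, -0.65, 0, 0, 0, -0.24, 1], [0.74, -0.62, 0, 0, 0, -0.24, 1]]}}

```text
time_s: 14.05
position: [0.4937, -0.1067, 0.3137]
tcp_rot: [[0.657, 0.754, 0.0], [0.754, -0.657, -0.0], [0.0, 0.0, -1.0]]
force: [-0.1, -0.2, -2.9]
opening: 0.184
```

Emit:
{"method": "send_rows", "body": {"moves": [[0, 0, 0, 0, 0, 0, 1], [0, 0, 0, 0, 0, 0, 1], [0, 0, 0, 0, 0, 0, 1]]}}

```text
time_s: 14.42
position: [0.4939, -0.1089, 0.3136]
tcp_rot: [[0.66, 0.751, 0.0], [0.751, -0.66, -0.001], [-0.0, 0.001, -1.0]]
force: [0.5, -0.2, -2.9]
opening: 0.182
```

```bash
python3 - <<'E'
from h import *
np.set_printoptions(precision=4,suppress=True)
from plan import *
import json
print(apply(json.load(open('pend.json'))))
s=status.read_state();print(s['time_s'],s['position'],s['tcp_rot'],s['force'],s['moment'],s['opening']*87)
for n,b in(('side',(190,80,320,215)),('top',(190,80,320,215))):
    c=vision.capture(n);save(c,n+'4')
    np.savez(n+'4.npz',depth=c['depth'],img=c['img'])
    i=c['img'][:,:,::-1];cv2.imwrite(f'pics/{n}4c.png',cv2.resize(i[b[1]:b[3],b[0]:b[2]],None,fx=4.4,fy=4.4,interpolation=cv2.INTER_CUBIC))
    for k in('tkey','well_mouth','rack_hole_a'): print(n,k,[(round(x['confidence'],2),x['point']) for x in models.landmark_of(n,k)[:2]])
E
```

```text
(array([ 0.4934, -0.1079,  0.314 ]), 48.74300000000002)
14.425 [ 0.4939 -0.1089  0.3136] [[ 0.66    0.7513  0.0002]
 [ 0.7513 -0.66   -0.0005]
 [-0.0002  0.0005 -1.    ]] [ 0.4897 -0.2034 -2.8543] [-0.0795  0.0743 -0.0208] 15.84796407175185
side tkey [(0.95, [252.0, 163.3])]
side well_mouth [(0.6, [255.1, 174.9])]
side rack_hole_a [(0.92, [360.7, 183.7]), (0.65, [319.2, 181.8])]
top tkey [(0.59, [324.0, 180.5])]
top well_mouth [(0.44, [250.3, 169.5])]
top rack_hole_a [(0.84, [324.6, 178.0]), (0.59, [367.0, 177.1])]
```

View pics/side4c.png

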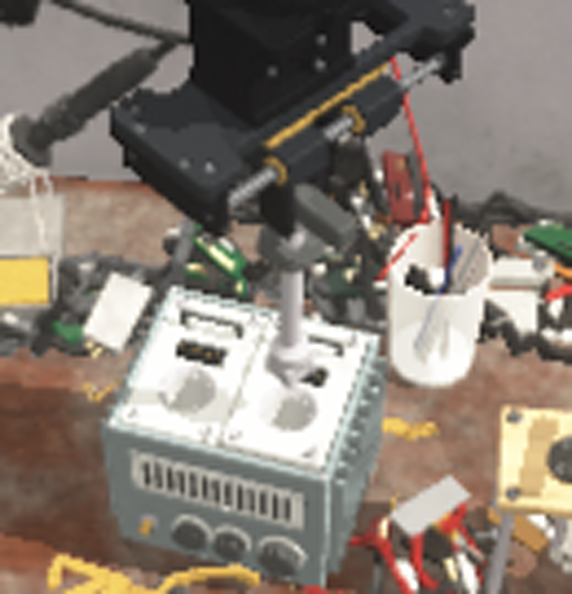

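View pics/top4c.png

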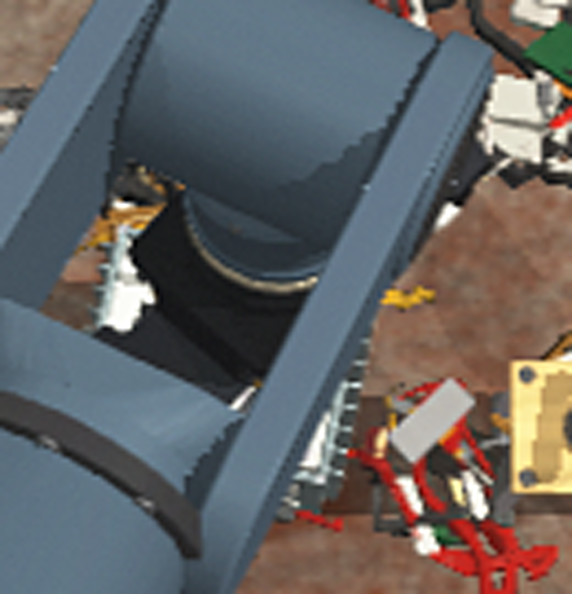

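```bash
python3 - <<'E'
from h import *
np.set_printoptions(precision=4,suppress=True)
c=vision.capture('side')
for z in(.174,.186,.198,.21,.24,.27): print(z,np.round(proj(c,(.4937,-.1085,z)),2))
print('mouth',proj(c,(.4937,-.1085,.135)))
g=cv2.cvtColor(c['img'],cv2.COLOR_RGB2GRAY)
for r in range(136,168,2): print(r,g[r,244:270].tolist())
P,u,v=cloud(c)
m=(np.hypot(P[:,0]-.4937,P[:,1]+.1085)<.02)&(P[:,2]>.165)&(P[:,2]<.27)
for a in np.arange(.17,.27,.01):
    k=m&(P[:,2]>=a)&(P[:,2]<a+.01); 
    if k.sum()>2: print('%.2f'%a,k.sum(),P[k].min(0),P[k].max(0),u[k].mean())
E
```

```text
0.174 [255.46 164.09]
0.186 [255.5  161.33]
0.198 [255.55 158.52]
0.21 [255.59 155.65]
0.24 [255.71 148.25]
0.27 [255.84 140.49]
mouth (np.float64(255.31842186290044), np.float64(172.7346279187097))
136 [114, 140, 138, 134, 93, 74, 72, 78, 106, 109, 120, 125, 144, 155, 121, 111, 112, 110, 112, 134, 168, 93, 73, 88, 91, 77]
138 [103, 110, 145, 149, 133, 91, 74, 75, 75, 81, 86, 110, 110, 110, 108, 111, 112, 112, 98, 78, 95, 127, 130, 125, 73, 74]
140 [103, 84, 53, 63, 50, 51, 65, 97, 70, 71, 72, 76, 98, 95, 93, 95, 116, 170, 235, 224, 67, 65, 60, 56, 61, 64]
142 [92, 53, 50, 53, 57, 56, 74, 98, 96, 127, 128, 133, 143, 182, 173, 67, 82, 129, 152, 119, 75, 77, 81, 89, 154, 230]
144 [183, 103, 91, 76, 83, 82, 86, 96, 90, 130, 138, 147, 173, 195, 185, 79, 116, 96, 102, 103, 89, 82, 84, 78, 77, 81]
146 [125, 91, 88, 92, 115, 140, 113, 108, 103, 129, 137, 147, 174, 197, 188, 72, 100, 86, 72, 79, 85, 77, 72, 66, 64, 62]
148 [77, 78, 71, 99, 157, 151, 143, 136, 126, 131, 138, 147, 176, 197, 188, 125, 127, 88, 120, 113, 102, 66, 54, 58, 69, 124]
150 [212, 182, 167, 193, 206, 203, 204, 168, 158,
[... 1189 characters left out ...]
954 -0.0936  0.1795] 255.0
0.18 25 [ 0.4787 -0.1235  0.1801] [ 0.4962 -0.0934  0.1898] 255.4
0.19 30 [ 0.4772 -0.1206  0.1903] [ 0.4986 -0.0963  0.1998] 255.16666666666666
0.20 33 [ 0.4824 -0.1204  0.2   ] [ 0.5013 -0.096   0.2092] 255.3939393939394
0.21 16 [ 0.4844 -0.1151  0.2103] [ 0.4932 -0.1018  0.2198] 255.75
0.22 15 [ 0.4852 -0.1149  0.2217] [ 0.495  -0.1016  0.2296] 255.53333333333333
0.23 15 [ 0.4863 -0.1147  0.2315] [ 0.4939 -0.1016  0.2398] 255.53333333333333
0.24 13 [ 0.487  -0.1146  0.2404] [ 0.4937 -0.1014  0.248 ] 255.3846153846154
0.25 15 [ 0.4865 -0.1145  0.2506] [ 0.4933 -0.1016  0.258 ] 255.53333333333333
0.26 16 [ 0.4858 -0.1143  0.2612] [ 0.4952 -0.1011  0.2697] 255.0625
```

Key and well axes agree within a millimetre. I'm lowering it in stages and watching the force.

Emit:
{"method": "send_rows", "body": {"moves": [[0, 0, 0.5, 0, 0, 0, 1], [0, 0, 0.5, 0, 0, 0, 1], [0, 0, 0.4, 0, 0, 0, 1], [0, 0, 0.2, 0, 0, 0, 1], [0, 0, 0.2, 0, 0, 0, 1], [0, 0, 0.2, 0, 0, 0, 1], [0, 0, 0, 0, 0, 0, 1]]}}

```text
time_s: 15.75
position: [0.4936, -0.1081, 0.2633]
tcp_rot: [[0.659, 0.752, -0.001], [0.752, -0.659, 0.0], [-0.0, -0.001, -1.0]]
force: [-0.8, 0.1, -2.1]
opening: 0.182
```

Emit:
{"method": "send_rows", "body": {"moves": [[0, 0, 0.1, 0, 0, 0, 1], [0, 0, 0.1, 0, 0, 0, 1], [0, 0, 0, 0, 0, 0, 1]]}}

```text
time_s: 16.12
position: [0.4936, -0.1082, 0.2584]
tcp_rot: [[0.659, 0.752, -0.0], [0.752, -0.659, 0.0], [-0.0, -0.0, -1.0]]
force: [-0.9, -0.4, -3.2]
opening: 0.185
```

Emit:
{"method": "send_rows", "body": {"moves": [[0, 0, 0.3, 0, 0, 0, 1], [0, 0, 0.3, 0, 0, 0, 1], [0, 0, 0.3, 0, 0, 0, 1], [0, 0, 0.3, 0, 0, 0, 1]]}}

```text
time_s: 16.62
position: [0.4937, -0.1082, 0.2279]
tcp_rot: [[0.659, 0.752, -0.0], [0.752, -0.659, 0.0], [-0.0, -0.0, -1.0]]
force: [0.3, 0.2, -3.5]
opening: 0.183
```

Emit:
{"method": "send_rows", "body": {"moves": [[0, 0, 0.3, 0, 0, 0, 1], [0, 0, 0.3, 0, 0, 0, 1], [0, 0, 0.3, 0, 0, 0, 1], [0, 0, 0.2, 0, 0, 0, 1], [0, 0, 0.2, 0, 0, 0, 1], [0, 0, 0, 0, 0, 0, 1]]}}

```text
time_s: 17.38
position: [0.4936, -0.1081, 0.1957]
tcp_rot: [[0.659, 0.752, -0.001], [0.752, -0.659, 0.0], [-0.0, -0.001, -1.0]]
force: [-0.2, -0.1, -3.2]
opening: 0.177
```

Emit:
{"method": "send_rows", "body": {"moves": [[0, 0, 0.1, 0, 0, 0, 1], [0, 0, 0.1, 0, 0, 0, 1], [0, 0, 0.1, 0, 0, 0, 1], [0, 0, 0.1, 0, 0, 0, 1], [0, 0, 0.06, 0, 0, 0, 1], [0, 0, 0, 0, 0, 0, 1]]}}

```text
time_s: 18.12
position: [0.4937, -0.1082, 0.1844]
tcp_rot: [[0.659, 0.752, -0.0], [0.752, -0.659, 0.0], [-0.0, -0.0, -1.0]]
force: [0.1, 0.7, -3.3]
opening: 0.181
```

Emit:
{"method": "send_rows", "body": {"moves": [[0, 0, 0.04, 0, 0, 0, 1], [0, 0, 0.04, 0, 0, 0, 1]]}}

```text
time_s: 18.38
position: [0.4943, -0.1085, 0.1833]
tcp_rot: [[0.659, 0.752, 0.001], [0.752, -0.659, -0.001], [0.0, 0.001, -1.0]]
force: [-1.0, -0.3, 6.7]
opening: 0.181
```

Contact at TCP z ≈ 0.183 m, which matches the predicted stem top, with about 10 N. Now I'll search clockwise under that light pressure.

Emit:
{"method": "send_rows", "body": {"moves": [[0, 0, 0, 0, 0, 0.4, 1], [0, 0, 0, 0, 0, 0.4, 1]]}}

```text
time_s: 18.62
position: [0.494, -0.1083, 0.1833]
tcp_rot: [[0.759, 0.651, 0.001], [0.651, -0.759, -0.0], [0.0, 0.001, -1.0]]
force: [-1.2, 0.4, 2.4]
opening: 0.184
```

Emit:
{"method": "send_rows", "body": {"moves": [[0, 0, 0, 0, 0, 0.4, 1], [0, 0, 0, 0, 0, 0.4, 1]]}}

```text
time_s: 18.88
position: [0.4937, -0.1081, 0.1829]
tcp_rot: [[0.842, 0.539, 0.0], [0.539, -0.842, 0.0], [0.0, 0.0, -1.0]]
force: [-0.1, 0.6, 0.3]
opening: 0.181
```

Emit:
{"method": "send_rows", "body": {"moves": [[0, 0, 0, 0, 0, 0.4, 1], [0, 0, 0, 0, 0, 0.4, 1]]}}

```text
time_s: 19.12
position: [0.4935, -0.108, 0.1824]
tcp_rot: [[0.909, 0.416, -0.001], [0.416, -0.909, 0.0], [-0.0, -0.001, -1.0]]
force: [-0.6, 0.4, -3.4]
opening: 0.179
```

Emit:
{"method": "send_rows", "body": {"moves": [[0, 0, 0.04, 0, 0, 0, 1], [0, 0, 0.02, 0, 0, 0, 1], [0, 0, 0, 0, 0, 0, 1]]}}

```text
time_s: 19.5
position: [0.4936, -0.1081, 0.1809]
tcp_rot: [[0.908, 0.419, -0.0], [0.419, -0.908, 0.0], [-0.0, -0.0, -1.0]]
force: [-1.4, 0.7, -4.0]
opening: 0.178
```

Emit:
{"method": "send_rows", "body": {"moves": [[0, 0, 0.04, 0, 0, 0, 1], [0, 0, 0.04, 0, 0, 0, 1], [0, 0, 0, 0, 0, 0, 1]]}}

```text
time_s: 19.88
position: [0.4937, -0.1081, 0.1789]
tcp_rot: [[0.908, 0.419, -0.0], [0.419, -0.908, 0.0], [-0.0, -0.0, -1.0]]
force: [-0.3, 1.1, -2.5]
opening: 0.181
```

The socket has dropped past the blocking depth, so it is aligned at θ ≈ 36°. Seating it further.

Emit:
{"method": "send_rows", "body": {"moves": [[0, 0, 0.06, 0, 0, 0, 1], [0, 0, 0.06, 0, 0, 0, 1], [0, 0, 0.06, 0, 0, 0, 1], [0, 0, 0.06, 0, 0, 0, 1], [0, 0, 0, 0, 0, 0, 1]]}}

```text
time_s: 20.5
position: [0.4937, -0.1081, 0.1728]
tcp_rot: [[0.908, 0.419, -0.0], [0.419, -0.908, 0.0], [-0.0, -0.0, -1.0]]
force: [-0.5, 0.7, -2.6]
opening: 0.18
```

```bash
python3 - <<'E'
from h import *
np.set_printoptions(precision=4,suppress=True)
s=status.read_state();print(s['time_s'],s['position'],s['tcp_rot'],s['force'],s['moment'],s['joint_positions'],s['tau'])
E
```

```text
20.5 [ 0.4937 -0.1081  0.1728] [[ 0.9082  0.4186 -0.0003]
 [ 0.4186 -0.9082  0.0001]
 [-0.0002 -0.0003 -1.    ]] [-0.459   0.7226 -2.6197] [0.0833 0.2831 0.0025] [-25.0428  25.2042 102.0447  -0.0006  52.7722  40.211 ] [ -0.2488 -37.45   -14.6157  -0.0802  -0.2106  -0.0035]
```

Engaged about 12 mm deep. Turning clockwise and checking the moment.

Emit:
{"method": "send_rows", "body": {"moves": [[0, 0, 0, 0, 0, 0.4, 1], [0, 0, 0, 0, 0, 0.5, 1], [0, 0, 0, 0, 0, 0.5, 1], [0, 0, 0, 0, 0, 0.5, 1]]}}

```text
time_s: 21.0
position: [0.4935, -0.1079, 0.1729]
tcp_rot: [[0.995, 0.098, -0.001], [0.098, -0.995, 0.001], [-0.001, -0.001, -1.0]]
force: [-0.0, 0.2, -2.9]
opening: 0.184
```

```bash
cat > st.py <<'E'
from h import *
np.set_printoptions(precision=4,suppress=True)
s=status.read_state();R=s['tcp_rot'];print(s['time_s'],s['position'],'yaw %.2f tilt'%np.degrees(np.arctan2(R[1,0],R[0,0])),R[2,:2],s['force'],s['moment'],s['opening']*87,'j6',s['joint_positions'][5],'tau6',s['tau'][5])
E
python3 st.py
```

```text
21.0 [ 0.4935 -0.1079  0.1729] yaw 5.61 tilt [-0.0007 -0.0006] [-0.0189  0.1745 -2.8608] [0.3703 0.2389 0.1521] 15.99346588363157 j6 59.346012708632664 tau6 -0.3038844745606184
```

Emit:
{"method": "send_rows", "body": {"moves": [[0, 0, 0, 0, 0, 0.4, 1], [0, 0, 0, 0, 0, 0.4, 1], [0, 0, 0, 0, 0, 0.4, 1], [0, 0, 0, 0, 0, 0.4, 1], [0, 0, 0, 0, 0, 0.4, 1]]}}

```text
time_s: 21.62
position: [0.4935, -0.1077, 0.1729]
tcp_rot: [[0.969, -0.248, -0.001], [-0.248, -0.969, 0.001], [-0.001, -0.001, -1.0]]
force: [0.3, 1.4, -2.5]
opening: 0.182
```

```bash
python3 st.py
```

```text
21.625 [ 0.4935 -0.1077  0.1729] yaw -14.37 tilt [-0.0009 -0.0008] [ 0.3236  1.4172 -2.5364] [0.4642 0.2129 0.1739] 15.816425079292085 j6 79.31389608981233 tau6 -0.21435207221657038
```

Emit:
{"method": "send_rows", "body": {"moves": [[0, 0, 0.01, 0, 0, 0.4, 1], [0, 0, 0.01, 0, 0, 0.4, 1], [0, 0, 0.01, 0, 0, 0.4, 1], [0, 0, 0.01, 0, 0, 0.4, 1], [0, 0, 0.01, 0, 0, 0.4, 1]]}}

```text
time_s: 22.25
position: [0.4935, -0.1076, 0.1716]
tcp_rot: [[0.826, -0.564, -0.0], [-0.564, -0.826, 0.001], [-0.001, -0.001, -1.0]]
force: [0.3, 3.0, -4.5]
opening: 0.182
```

```bash
python3 st.py
```

```text
22.25 [ 0.4935 -0.1076  0.1716] yaw -34.36 tilt [-0.0011 -0.0007] [ 0.322   3.0002 -4.4788] [0.6684 0.1004 0.1966] 15.876659695843745 j6 99.30105333814595 tau6 -0.1490282965824008
```

Emit:
{"method": "send_rows", "body": {"moves": [[0, 0, 0.01, 0, 0, 0.4, 1], [0, 0, 0.01, 0, 0, 0.4, 1], [0, 0, 0.01, 0, 0, 0.4, 1], [0, 0, 0.01, 0, 0, 0.4, 1], [0, 0, 0.01, 0, 0, 0.4, 1]]}}

```text
time_s: 22.88
position: [0.4935, -0.1074, 0.17]
tcp_rot: [[0.583, -0.813, -0.001], [-0.813, -0.583, 0.002], [-0.002, -0.0, -1.0]]
force: [-0.1, 1.6, -7.1]
opening: 0.179
```

```bash
python3 st.py
```

```text
22.875 [ 0.4935 -0.1074  0.17  ] yaw -54.37 tilt [-0.0017 -0.0004] [-0.1146  1.6087 -7.0641] [ 0.5781 -0.067   0.2453] 15.615610129972298 j6 119.2991375065646 tau6 -0.13460674323141575
```

Emit:
{"method": "send_rows", "body": {"moves": [[0, 0, 0.02, 0, 0, 0.3, 1], [0, 0, 0.02, 0, 0, 0.3, 1], [0, 0, 0.02, 0, 0, 0.2, 1]]}}

```text
time_s: 23.25
position: [0.4939, -0.1077, 0.1691]
tcp_rot: [[0.465, -0.886, 0.0], [-0.886, -0.465, 0.001], [-0.001, -0.001, -1.0]]
force: [-0.7, 2.3, 0.3]
opening: 0.178
```

```bash
python3 st.py
```

```text
23.25 [ 0.4939 -0.1077  0.1691] yaw -62.32 tilt [-0.0007 -0.0007] [-0.7354  2.3156  0.2635] [0.8158 0.0808 0.2006] 15.460802644764271 j6 127.26058103257982 tau6 0.03508085268549621
```

Emit:
{"method": "send_rows", "body": {"moves": [[0, 0, 0.02, 0, 0, 0.2, 1], [0, 0, 0.02, 0, 0, 0.2, 1]]}}

```text
time_s: 23.5
position: [0.4942, -0.1083, 0.1686]
tcp_rot: [[0.401, -0.916, 0.001], [-0.916, -0.401, -0.0], [0.001, -0.001, -1.0]]
force: [-0.3, 1.6, 2.8]
opening: 0.182
```

```bash
python3 st.py
```

```text
23.5 [ 0.4942 -0.1083  0.1686] yaw -66.36 tilt [ 0.0008 -0.0009] [-0.3042  1.6478  2.7841] [0.7485 0.1952 0.1849] 15.847417463425606 j6 131.3200848968254 tau6 -0.0145704613532871
```

Emit:
{"method": "send_rows", "body": {"moves": [[0, 0, 0, 0, 0, 0.1, 1], [0, 0, 0, 0, 0, 0.1, 1]]}}

```text
time_s: 23.75
position: [0.4941, -0.1084, 0.1684]
tcp_rot: [[0.369, -0.929, 0.001], [-0.929, -0.369, -0.0], [0.001, -0.001, -1.0]]
force: [-0.6, 2.2, 3.5]
opening: 0.178
```

```bash
python3 st.py
```

```text
23.75 [ 0.4941 -0.1084  0.1684] yaw -68.32 tilt [ 0.0007 -0.0008] [-0.5825  2.1921  3.5117] [0.7671 0.1075 0.1971] 15.517734502833866 j6 133.26752529513067 tau6 0.07791558746248484
```

Emit:
{"method": "send_rows", "body": {"moves": [[0, 0, 0, 0, 0, 0.1, 1], [0, 0, 0, 0, 0, 0.1, 1]]}}

```text
time_s: 24.0
position: [0.494, -0.1083, 0.1682]
tcp_rot: [[0.337, -0.942, 0.001], [-0.942, -0.337, -0.0], [0.0, -0.001, -1.0]]
force: [1.1, 3.1, 3.8]
opening: 0.178
```

```bash
python3 st.py
```

```text
24.0 [ 0.494  -0.1083  0.1682] yaw -70.32 tilt [ 0.0005 -0.0005] [1.0779 3.1189 3.8063] [0.7745 0.0561 0.1837] 15.454219500610687 j6 135.27492050827465 tau6 0.0752324634231627
```

Emit:
{"method": "send_rows", "body": {"moves": [[0, 0, 0, 0, 0, 0.1, 1], [0, 0, 0, 0, 0, 0, 1]]}}

```text
time_s: 24.25
position: [0.494, -0.1083, 0.1682]
tcp_rot: [[0.321, -0.947, 0.001], [-0.947, -0.321, -0.0], [0.0, -0.0, -1.0]]
force: [1.0, 3.3, 4.5]
opening: 0.185
```

```bash
python3 st.py
```

```text
24.25 [ 0.494  -0.1083  0.1682] yaw -71.27 tilt [ 0.0003 -0.0004] [0.9926 3.251  4.5184] [0.7646 0.0412 0.144 ] 16.08029950608321 j6 136.22460971516313 tau6 0.1781582459807396
```

Emit:
{"method": "send_rows", "body": {"moves": [[0, 0, 0, 0, 0, 0.1, 1]]}}

```text
time_s: 24.38
position: [0.4939, -0.1083, 0.1681]
tcp_rot: [[0.304, -0.953, 0.0], [-0.953, -0.304, -0.0], [0.0, -0.0, -1.0]]
force: [0.1, 3.2, 3.2]
opening: 0.182
```

```bash
python3 st.py
```

```text
24.375 [ 0.4939 -0.1083  0.1681] yaw -72.31 tilt [ 0.0003 -0.0003] [0.1366 3.2204 3.2215] [ 0.7428 -0.0027  0.13  ] 15.82198955615162 j6 137.265126706244 tau6 0.047438847832381725
```

```bash
cat > mh.py <<'E'
from h import *
a=np.radians(-11.3); R=np.array([[np.cos(a),-np.sin(a)],[np.sin(a),np.cos(a)]])
for n in('side','top'):
    c=vision.capture(n); P,u,v=cloud(c); L=(P[:,:2]-np.array([.4934,-.108]))@R
    for nm,y0 in(('R',0),('L',.069)):
        m=(L[:,0]>-.032)&(L[:,0]<.044)&(abs(L[:,1]-y0)<.028)&(np.hypot(L[:,0],L[:,1]-y0)>.022)&(P[:,2]>.12)&(P[:,2]<.143)
        print(n,nm,m.sum(),np.median(P[m,2]),P[m,2].mean(),P[m,2].std()/max(1,m.sum())**.5)
    save(c,n+'_mh%d'%int(status.read_state()['time_s']*10))
E
python3 mh.py; ls pics|tail -5
```

```text
side R 117 0.1317889808521593 0.13190847475985448 0.00018287094043000193
side L 224 0.13206748180202832 0.13210548099469008 0.00012903199470352692
top R 0 nan nan nan
top L 76 0.13148954174481609 0.13160265733735843 0.00019741306024223488
top4.png
top4c.png
top_ch.png
top_chz.png
top_mh244.png
  return _methods._mean(a, axis=axis, dtype=dtype,
  ret = ret.dtype.type(ret / rcount)
mh.py:7: RuntimeWarning: Mean of empty slice.
  print(n,nm,m.sum(),np.median(P[m,2]),P[m,2].mean(),P[m,2].std()/max(1,m.sum())**.5)
  ret = _var(a, axis=axis, dtype=dtype, out=out, ddof=ddof,
  arrmean = um.true_divide(arrmean, div, out=arrmean,
  ret = ret.dtype.type(ret / rcount)
```

Right and left now agree within about 0.2 mm, so the module is nearly home. I'll creep in half-degree steps until I feel the stop.

Emit:
{"method": "send_rows", "body": {"moves": [[0, 0, 0, 0, 0, 0.05, 1], [0, 0, 0, 0, 0, 0, 1]]}}

```text
time_s: 24.72
position: [0.4939, -0.1082, 0.1681]
tcp_rot: [[0.296, -0.955, 0.0], [-0.955, -0.296, -0.0], [0.0, -0.0, -1.0]]
force: [0.5, 2.5, 3.6]
opening: 0.182
```

```bash
python3 st.py
```

```text
24.725 [ 0.4939 -0.1082  0.1681] yaw -72.76 tilt [ 0.0002 -0.0002] [0.5078 2.5076 3.5611] [ 0.7627 -0.075   0.1362] 15.824360357310722 j6 137.71895633138666 tau6 0.17222617752850056
```

Emit:
{"method": "send_rows", "body": {"moves": [[0, 0, 0, 0, 0, 0.05, 1], [0, 0, 0, 0, 0, 0, 1]]}}

```text
time_s: 24.98
position: [0.4938, -0.1082, 0.168]
tcp_rot: [[0.288, -0.958, 0.0], [-0.958, -0.288, -0.0], [0.0, -0.0, -1.0]]
force: [0.8, 3.2, 3.5]
opening: 0.183
```

```bash
python3 st.py
```

```text
24.975 [ 0.4938 -0.1082  0.168 ] yaw -73.26 tilt [ 0.     -0.0001] [0.7571 3.166  3.4849] [ 0.6837 -0.1309  0.1363] 15.941138890603781 j6 138.21840968889248 tau6 0.1741626625880599
```

Emit:
{"method": "send_rows", "body": {"moves": [[0, 0, 0, 0, 0, 0.1, 1], [0, 0, 0, 0, 0, 0, 1]]}}

```text
time_s: 25.22
position: [0.4938, -0.1082, 0.168]
tcp_rot: [[0.271, -0.963, -0.0], [-0.963, -0.271, 0.0], [-0.0, 0.0, -1.0]]
force: [1.0, 2.6, 1.7]
opening: 0.178
```

```bash
python3 st.py
```

```text
25.225 [ 0.4938 -0.1082  0.168 ] yaw -74.27 tilt [-0.0001  0.    ] [1.0241 2.6301 1.7162] [ 0.7122 -0.1389  0.197 ] 15.457019024678065 j6 139.22488144924648 tau6 0.18610600847750902
```

Emit:
{"method": "send_rows", "body": {"moves": [[0, 0, 0, 0, 0, 0.1, 1], [0, 0, 0, 0, 0, 0, 1]]}}

```text
time_s: 25.48
position: [0.4937, -0.1081, 0.1679]
tcp_rot: [[0.254, -0.967, -0.0], [-0.967, -0.254, 0.0], [-0.0, 0.0, -1.0]]
force: [1.3, 2.3, -0.0]
opening: 0.181
```

```bash
python3 st.py
```

```text
25.475 [ 0.4937 -0.1081  0.1679] yaw -75.27 tilt [-0.0002  0.0002] [ 1.2655  2.3382 -0.0245] [ 0.7067 -0.2522  0.2102] 15.773857633654005 j6 140.22653010378139 tau6 0.1912888465449214
```

Emit:
{"method": "send_rows", "body": {"moves": [[0, 0, 0, 0, 0, 0.1, 1], [0, 0, 0, 0, 0, 0, 1]]}}

```text
time_s: 25.72
position: [0.4936, -0.1081, 0.1679]
tcp_rot: [[0.237, -0.971, -0.0], [-0.971, -0.237, 0.0], [-0.0, 0.0, -1.0]]
force: [0.3, 1.7, -0.5]
opening: 0.179
```

```bash
python3 st.py
```

```text
25.725 [ 0.4936 -0.1081  0.1679] yaw -76.26 tilt [-0.0002  0.0003] [ 0.3441  1.6615 -0.4887] [ 0.7455 -0.2283  0.1896] 15.536804740238662 j6 141.2209834081683 tau6 0.22685764823108912
```

Emit:
{"method": "send_rows", "body": {"moves": [[0, 0, 0, 0, 0, 0.1, 1], [0, 0, 0, 0, 0, 0, 1]]}}

```text
time_s: 25.98
position: [0.4936, -0.1082, 0.1679]
tcp_rot: [[0.221, -0.975, -0.0], [-0.975, -0.221, 0.0], [-0.0, 0.0, -1.0]]
force: [0.4, 1.7, -1.7]
opening: 0.182
```

```bash
python3 st.py; python3 mh.py 2>/dev/null
```

```text
25.975 [ 0.4936 -0.1082  0.1679] yaw -77.25 tilt [-0.0002  0.0005] [ 0.3756  1.7439 -1.6963] [ 0.6449 -0.2488  0.2838] 15.797738927753008 j6 142.21382529804538 tau6 0.3208068385720253
side R 95 0.13198367400573452 0.13180992248236745 0.00017936760228091136
side L 219 0.13157178493683697 0.13162847855765922 0.00013012293488595206
top R 0 nan nan nan
top L 86 0.13156563826809475 0.13175811311357732 0.00020369969638179013
```

Emit:
{"method": "send_rows", "body": {"moves": [[0, 0, 0, 0, 0, 0, 1]]}}

```text
time_s: 26.2
position: [0.4936, -0.1081, 0.1679]
tcp_rot: [[0.221, -0.975, -0.0], [-0.975, -0.221, 0.0], [-0.0, 0.0, -1.0]]
force: [0.7, 2.2, -2.6]
opening: 0.181
```

```bash
python3 st.py
```

```text
26.2 [ 0.4936 -0.1081  0.1679] yaw -77.25 tilt [-0.0002  0.0004] [ 0.6651  2.2103 -2.624 ] [ 0.6333 -0.2081  0.3183] 15.721899859833599 j6 142.20900035043996 tau6 0.29239282943308353
```

The moment rose from about 0.2 to 0.3 N m and held, and the heights are flush, so that's the stop. Easing back within the play, then lifting.

Emit:
{"method": "send_rows", "body": {"moves": [[0, 0, 0, 0, 0, -0.2, 1], [0, 0, 0, 0, 0, -0.2, 1], [0, 0, 0, 0, 0, 0, 1]]}}

```text
time_s: 26.58
position: [0.4936, -0.1081, 0.1679]
tcp_rot: [[0.288, -0.958, -0.0], [-0.958, -0.288, 0.0], [-0.0, 0.0, -1.0]]
force: [1.0, 2.5, -2.4]
opening: 0.18
```

```bash
python3 st.py
```

```text
26.575 [ 0.4936 -0.1081  0.1679] yaw -73.26 tilt [-0.0004  0.0002] [ 1.0209  2.514  -2.3852] [ 0.6376 -0.1945  0.0378] 15.688355828540647 j6 138.20403049548867 tau6 -0.05121880676597357
```

Emit:
{"method": "send_rows", "body": {"moves": [[0, 0, -0.2, 0, 0, 0, 1], [0, 0, -0.2, 0, 0, 0, 1], [0, 0, -0.4, 0, 0, 0, 1]]}}

```text
time_s: 26.95
position: [0.4934, -0.1083, 0.1884]
tcp_rot: [[0.288, -0.958, -0.001], [-0.958, -0.288, -0.0], [-0.0, 0.001, -1.0]]
force: [1.3, 1.4, -4.1]
opening: 0.182
```

Emit:
{"method": "send_rows", "body": {"moves": [[0, 0, -0.6, 0, 0, 0, 1], [0, 0, -0.6, 0, 0, 0, 1], [0, 0, -0.6, 0, 0, 0, 1], [0, 0, -0.6, 0, 0, 0, 1], [0, 0, -0.6, 0, 0, 0, 1], [0, 0, -0.6, 0, 0, 0, 1], [0, 0, -0.6, 0, 0, 0, 1], [0, 0, -0.6, 0, 0, 0, 1], [0, 0, -0.4, 0, 0, 0, 1], [0, 0, 0, 0, 0, 0, 1], [0, 0, 0, 0, 0, 0, 1]]}}

```text
time_s: 28.32
position: [0.4932, -0.1081, 0.3176]
tcp_rot: [[0.288, -0.958, -0.001], [-0.958, -0.288, 0.0], [-0.0, 0.001, -1.0]]
force: [0.2, 0.1, -2.4]
opening: 0.178
```

```bash
python3 st.py; python3 mh.py 2>/dev/null; python3 - <<'E'
from h import *
np.set_printoptions(precision=4,suppress=True)
c=vision.capture('side');save(c,'side5')
i=c['img'][:,:,::-1];cv2.imwrite('pics/side5c.png',cv2.resize(i[80:235,200:390],None,fx=3.8,fy=3.8,interpolation=cv2.INTER_CUBIC))
P,u,v=cloud(c)
t=P[(P[:,2]>.118)&(P[:,2]<.132)&(abs(P[:,0]-.477)<.06)&(abs(P[:,1]+.346)<.12)]
print('rack',cv2.minAreaRect((t[:,:2]*1000).astype(np.float32)))
# hole by depth
u0,v0=map(int,np.round(proj(c,(.4766,-.3979,.126))))
H=np.full((384,512),9.);H[v,u]=P[:,2]
m=np.zeros((384,512),np.uint8);m[v0-8:v0+9,u0-9:u0+10]=H[v0-8:v0+9,u0-9:u0+10]<.118
k,l,s,ce=cv2.connectedComponentsWithStats(m);j=1+np.argmax(s[1:,4]);print(s[j],ce[j],atz(c,*ce[j],.126),proj(c,(.4766,-.3979,.126)))
g=cv2.cvtColor(c['img'],cv2.COLOR_RGB2GRAY)
print(np.array2string(g[v0-9:v0+10,u0-11:u0+12],max_line_width=200))
# shank
m=(np.hypot(P[:,0]-.4937,P[:,1]+.1085)<.03)&(P[:,2]>.165)&(P[:,2]<.27)
for a in np.arange(.17,.27,.01):
    k=m&(P[:,2]>=a)&(P[:,2]<a+.01); 
    if k.sum()>2: print('%.2f'%a,k.sum(),P[k].min(0),P[k].max(0))
E
```

```text
28.325 [ 0.4932 -0.1081  0.3176] yaw -73.26 tilt [-0.0005  0.0011] [ 0.2169  0.139  -2.3501] [-0.0069  0.1896 -0.0017] 15.481385230211906 j6 138.21155331488916 tau6 -0.00019047194200538797
side R 226 0.13169513925549092 0.13173812316796712 0.00012651318922224874
side L 256 0.13193703234381032 0.13183068608526166 0.00012081587659373146
top R 9 0.13156728478254176 0.13129222465323578 0.0004206083113077269
top L 197 0.1314361117791225 0.13154703826854958 0.00015625733479766987
rack ((477.6360168457031, -346.1910400390625), (201.21963500976562, 80.53825378417969), 89.74280548095703)
[353 185  11   8  65] [357.7231 188.5846] [ 0.4743 -0.3966  0.126 ] (np.float64(358.1674215851757), np.float64(187.96021222866838))
[[239 239 238 239 239 238 238 238 238 238 238 238 238 238 238 239 240 240 241 241 242 242 240]
 [241 241 241 241 240 240 240 240 239 239 239 239 239 239 239 239 239 239 239 239 239 238 235]
 [244 244 244 244 243 243 242 243 242 242 241 241 241 241 240 240 241 240 240 240 240 240 239]
 [244 244 244 244 244 244 244 244 244 244 243 243 244 244 243 243 243 243 243 242 242 242 242]
 [
[... 1322 characters left out ...]
 245]
 [245 244 244 244 244 244 244 244 244 243 243 243 241 241 241 240 240 240 240 240 241 241 241]]
0.17 3 [ 0.4825 -0.1137  0.1782] [ 0.4836 -0.1082  0.18  ]
0.18 21 [ 0.4773 -0.1217  0.1805] [ 0.4969 -0.0959  0.1898]
0.19 23 [ 0.4785 -0.1213  0.1903] [ 0.4998 -0.0956  0.1997]
0.20 41 [ 0.4799 -0.1208  0.2003] [ 0.5014 -0.0987  0.2094]
0.21 14 [ 0.4849 -0.1153  0.2102] [ 0.4929 -0.1018  0.2187]
0.22 13 [ 0.4849 -0.1151  0.2204] [ 0.4907 -0.1045  0.2297]
0.23 11 [ 0.4845 -0.1152  0.2311] [ 0.4892 -0.1046  0.2393]
0.24 14 [ 0.4854 -0.1152  0.2403] [ 0.4908 -0.1042  0.2492]
0.25 11 [ 0.4836 -0.1149  0.2502] [ 0.4893 -0.1044  0.2587]
0.26 16 [ 0.4827 -0.1167  0.2608] [ 0.494  -0.104   0.2687]
```

View pics/side5c.png

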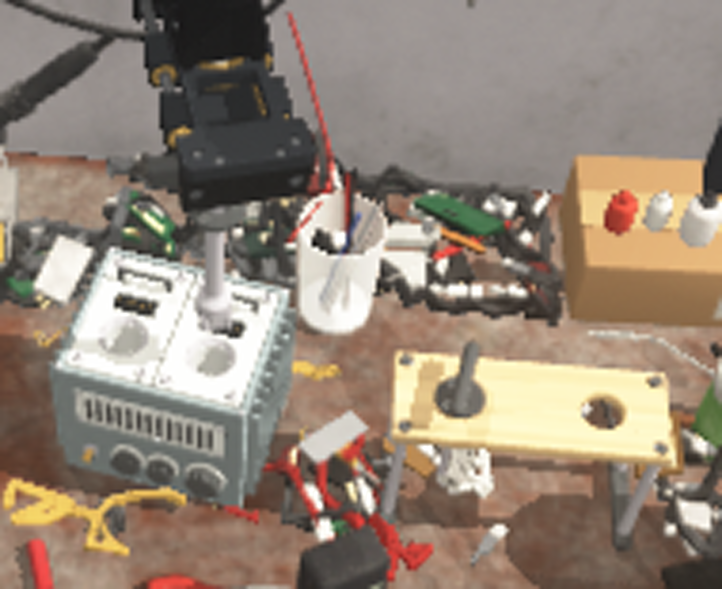

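The module is flush (right 0.1317 m, left 0.1318 m). The key hangs straight, and the hole projects where I expected it, at about (358,188). Returning to the rack.

```bash
python3 - <<'E'
from plan import *
json.dump(dict(p=[.4934,-.1079,.3185],yaw=-73.257),open('cmd.json','w'))
r=plan([([.476,-.3977,.318],20.4)],1,step=.0235); json.dump(r,open('pend.json','w'))
E
```

```text
[[0.84,0.31,0,0,0,-0.72,1],[0.79,0.41,0,0,0,-0.72,1],[0.74,0.51,0,0,0,-0.72,1],[0.66,0.59,0.01,0,0,-0.72,1],[0.59,0.68,0,0,0,-0.72,1],[0.5,0.74,0,0,0,-0.72,1],[0.4,0.8,0,0,0,-0.72,1],[0.3,0.84,0,0,0,-0.72,1],[0.19,0.87,0,0,0,-0.72,1],[0.07,0.89,0.01,0,0,-0.72,1],[-0.03,0.89,0,0,0,-0.72,1],[-0.15,0.88,0,0,0,-0.73,1]]
[[-0.25,0.86,0,0,0,-0.72,1]]
13 end [ 0.4761 -0.3977  0.318 ] 20.443000000000005
```

Emit:
{"method": "send_rows", "body": {"moves": [[0.84, 0.31, 0, 0, 0, -0.72, 1], [0.79, 0.41, 0, 0, 0, -0.72, 1], [0.74, 0.51, 0, 0, 0, -0.72, 1], [0.66, 0.59, 0.01, 0, 0, -0.72, 1], [0.59, 0.68, 0, 0, 0, -0.72, 1], [0.5, 0.74, 0, 0, 0, -0.72, 1], [0.4, 0.8, 0, 0, 0, -0.72, 1], [0.3, 0.84, 0, 0, 0, -0.72, 1], [0.19, 0.87, 0, 0, 0, -0.72, 1], [0.07, 0.89, 0.01, 0, 0, -0.72, 1], [-0.03, 0.89, 0, 0, 0, -0.72, 1], [-0.15, 0.88, 0, 0, 0, -0.73, 1]]}}

```text
time_s: 29.98
position: [0.4773, -0.3762, 0.3167]
tcp_rot: [[0.972, 0.233, -0.001], [0.233, -0.972, 0.001], [-0.001, -0.001, -1.0]]
force: [0.1, -1.4, -3.1]
opening: 0.18
```

Emit:
{"method": "send_rows", "body": {"moves": [[-0.25, 0.86, 0, 0, 0, -0.72, 1], [0, 0, 0, 0, 0, 0, 1], [0, 0, 0, 0, 0, 0, 1], [0, 0, 0, 0, 0, 0, 1], [0, 0, 0, 0, 0, 0, 1]]}}

```text
time_s: 30.6
position: [0.4766, -0.3972, 0.3177]
tcp_rot: [[0.937, 0.35, 0.0], [0.35, -0.937, 0.0], [0.0, -0.0, -1.0]]
force: [-0.4, -0.2, -2.6]
opening: 0.178
```

```bash
python3 st.py; python3 - <<'E'
from h import *
from plan import *
print(apply(json.load(open('pend.json'))))
np.set_printoptions(precision=4,suppress=True)
c=vision.capture('side');save(c,'side6')
i=c['img'][:,:,::-1];cv2.imwrite('pics/side6c.png',cv2.resize(i[80:235,290:420],None,fx=3.8,fy=3.8,interpolation=cv2.INTER_CUBIC))
P,u,v=cloud(c)
m=(np.hypot(P[:,0]-.476,P[:,1]+.3977)<.03)&(P[:,2]>.165)&(P[:,2]<.27)
for a in np.arange(.17,.27,.01):
    k=m&(P[:,2]>=a)&(P[:,2]<a+.01); 
    if k.sum()>2: print('%.2f'%a,k.sum(),P[k].min(0),P[k].max(0),u[k].mean(), proj(c,(.476,-.3977,a+.005))[0])
E
```

```text
30.6 [ 0.4766 -0.3972  0.3177] yaw 20.47 tilt [ 0.0001 -0.0001] [-0.3878 -0.1867 -2.6105] [-0.0723  0.1761  0.008 ] 15.446874699324198 j6 19.416660960304668 tau6 0.003783924621529877
(array([ 0.47607554, -0.39766065,  0.318     ]), 20.443000000000005)
0.18 29 [ 0.4612 -0.4105  0.18  ] [ 0.4793 -0.3836  0.1895] 362.58620689655174 363.04648425446976
0.19 30 [ 0.46   -0.4115  0.1901] [ 0.483  -0.3832  0.2   ] 363.0 363.9291965816162
0.20 46 [ 0.4618 -0.4093  0.2005] [ 0.4895 -0.3854  0.2096] 364.0869565217391 364.8258784088979
0.21 14 [ 0.4672 -0.4026  0.2103] [ 0.4768 -0.3892  0.2179] 364.85714285714283 365.7368639959734
0.22 16 [ 0.4675 -0.4026  0.2204] [ 0.476  -0.3902  0.2288] 365.75 366.6624983523811
0.23 14 [ 0.4688 -0.4025  0.2306] [ 0.4755 -0.3904  0.24  ] 367.0 367.60313767318985
0.24 14 [ 0.469  -0.4028  0.2402] [ 0.4779 -0.3899  0.249 ] 367.57142857142856 368.5591497960106
0.25 16 [ 0.4688 -0.4033  0.2501] [ 0.4777 -0.3907  0.2585] 368.8125 369.530914680598
0.26 16 [ 0.4688 -0.4028  0.2611] [ 0.4757 -0.3902  0.27  ] 369.8125 370.5188249123579
```

View pics/side6c.png

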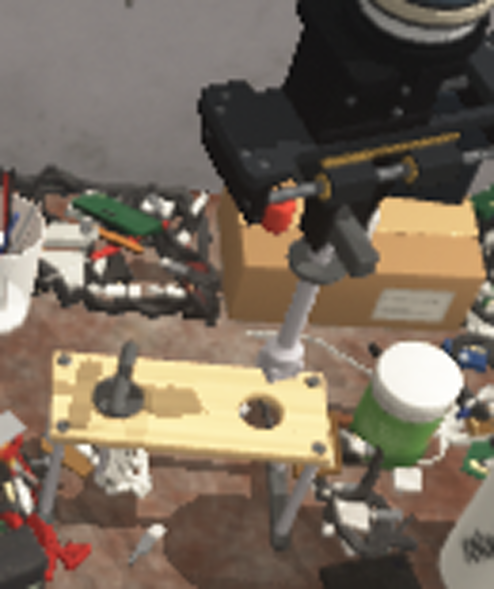

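Emit:
{"method": "send_rows", "body": {"moves": [[0.01, 0.045, 0.4, 0, 0, 0, 1], [0, 0, 0.6, 0, 0, 0, 1], [0, 0, 0.6, 0, 0, 0, 1], [0, 0, 0.3, 0, 0, 0, 1], [0, 0, 0.15, 0, 0, 0, 1], [0, 0, 0.1, 0, 0, 0, 1], [0, 0, 0.1, 0, 0, 0, 1], [0, 0, 0, 0, 0, 0, 1]]}}

```text
time_s: 31.65
position: [0.4771, -0.3989, 0.2614]
tcp_rot: [[0.937, 0.349, 0.0], [0.349, -0.937, -0.0], [0.0, 0.0, -1.0]]
force: [-1.2, -0.1, -3.2]
opening: 0.181
```

Emit:
{"method": "send_rows", "body": {"moves": [[0, 0, 0.1, 0, 0, 0, 1], [0, 0, 0.1, 0, 0, 0, 1], [0, 0, 0, 0, 0, 0, 1]]}}

```text
time_s: 32.02
position: [0.4769, -0.3988, 0.256]
tcp_rot: [[0.937, 0.349, -0.0], [0.349, -0.937, 0.001], [-0.0, -0.001, -1.0]]
force: [0.4, -0.9, -2.6]
opening: 0.181
```

The foot is through the hole with no contact. Continuing down.

Emit:
{"method": "send_rows", "body": {"moves": [[0, 0, 0.3, 0, 0, 0, 1], [0, 0, 0.4, 0, 0, 0, 1], [0, 0, 0.5, 0, 0, 0, 1], [0, 0, 0.5, 0, 0, 0, 1]]}}

```text
time_s: 32.52
position: [0.4769, -0.3987, 0.2125]
tcp_rot: [[0.937, 0.349, -0.001], [0.349, -0.937, 0.001], [-0.0, -0.001, -1.0]]
force: [0.8, 0.0, -2.5]
opening: 0.179
```

Emit:
{"method": "send_rows", "body": {"moves": [[0, 0, 0.5, 0, 0, 0, 1], [0, 0, 0.5, 0, 0, 0, 1], [0, 0, 0.4, 0, 0, 0, 1], [0, 0, 0.3, 0, 0, 0, 1], [0, 0, 0.2, 0, 0, 0, 1], [0, 0, 0.1, 0, 0, 0, 1], [0, 0, 0.1, 0, 0, 0, 1], [0, 0, 0, 0, 0, 0, 1]]}}

```text
time_s: 33.52
position: [0.4771, -0.3989, 0.1614]
tcp_rot: [[0.937, 0.349, 0.0], [0.349, -0.937, -0.0], [0.0, 0.0, -1.0]]
force: [-0.3, -0.5, -2.6]
opening: 0.181
```

Emit:
{"method": "send_rows", "body": {"moves": [[0, 0, 0.1, 0, 0, 0, 1], [0, 0, 0.1, 0, 0, 0, 1], [0, 0, 0.05, 0, 0, 0, 1], [0, 0, 0, 0, 0, 0, 1]]}}

```text
time_s: 34.02
position: [0.477, -0.3989, 0.1549]
tcp_rot: [[0.937, 0.349, -0.0], [0.349, -0.937, 0.0], [-0.0, -0.0, -1.0]]
force: [-0.5, -0.6, -3.0]
opening: 0.182
```

Emit:
{"method": "send_rows", "body": {"moves": [[0, 0, 0.03, 0, 0, 0, 1], [0, 0, 0.03, 0, 0, 0, 1], [0, 0, 0, 0, 0, 0, 1]]}}

```text
time_s: 34.4
position: [0.4771, -0.399, 0.1536]
tcp_rot: [[0.937, 0.349, 0.0], [0.349, -0.937, -0.0], [0.0, 0.0, -1.0]]
force: [0.1, 0.4, -2.6]
opening: 0.18
```

Emit:
{"method": "send_rows", "body": {"moves": [[0, 0, 0.03, 0, 0, 0, 1], [0, 0, 0, 0, 0, 0, 1]]}}

```text
time_s: 34.65
position: [0.477, -0.399, 0.1536]
tcp_rot: [[0.937, 0.349, 0.0], [0.349, -0.937, -0.001], [-0.0, 0.001, -1.0]]
force: [-2.9, 0.6, 4.3]
opening: 0.184
```

Emit:
{"method": "send_rows", "body": {"moves": [[0, 0, 0.02, 0, 0, 0, 1], [0, 0, 0, 0, 0, 0, 1]]}}

```text
time_s: 34.9
position: [0.477, -0.3991, 0.1536]
tcp_rot: [[0.937, 0.349, 0.0], [0.349, -0.937, -0.001], [-0.0, 0.001, -1.0]]
force: [-2.6, 2.4, 7.5]
opening: 0.178
```

The collar is resting on the board at the same height as at pick-up. Relieving the load, opening, then rising.

Emit:
{"method": "send_rows", "body": {"moves": [[0, 0, -0.03, 0, 0, 0, 1], [0, 0, 0, 0, 0, 0, 0.6], [0, 0, 0, 0, 0, 0, 0.4], [0, 0, 0, 0, 0, 0, 0], [0, 0, 0, 0, 0, 0, -0.4], [0, 0, 0, 0, 0, 0, -0.6], [0, 0, 0, 0, 0, 0, -0.6], [0, 0, 0, 0, 0, 0, -0.6]]}}

```text
time_s: 35.9
position: [0.4771, -0.3989, 0.1531]
tcp_rot: [[0.937, 0.349, 0.0], [0.349, -0.937, -0.0], [0.0, 0.0, -1.0]]
force: [-0.3, -0.5, -0.4]
opening: 0.759
```

Emit:
{"method": "send_rows", "body": {"moves": [[0, 0, -0.2, 0, 0, 0, -0.6], [0, 0, -0.4, 0, 0, 0, -0.6], [0, 0, -0.6, 0, 0, 0, -0.6], [0, 0, -0.8, 0, 0, 0, -0.6], [0, 0, -0.8, 0, 0, 0, -0.6], [0, 0, -0.8, 0, 0, 0, -0.6], [0, 0, -0.8, 0, 0, 0, -0.6], [0, 0, -0.8, 0, 0, 0, -0.6], [0, 0, -0.8, 0, 0, 0, -0.6], [0, 0, -0.4, 0, 0, 0, -0.6]]}}

```text
time_s: 37.15
position: [0.4775, -0.3994, 0.3155]
tcp_rot: [[0.937, 0.349, 0.002], [0.349, -0.937, -0.003], [0.001, 0.003, -1.0]]
force: [0.6, 0.7, 0.3]
opening: 0.8
```

```bash
python3 st.py; python3 mh.py 2>/dev/null; python3 - <<'E'
from h import *
c=vision.capture('side');save(c,'side7')
i=c['img'][:,:,::-1];cv2.imwrite('pics/side7c.png',cv2.resize(i[110:265,195:400],None,fx=3.8,fy=3.8,interpolation=cv2.INTER_CUBIC))
P,u,v=cloud(c)
m=(P[:,2]>.172)&(P[:,2]<.19)&(abs(P[:,0]-.475)<.07)&(abs(P[:,1]+.397)<.06)
print('bar top',m.sum(),np.median(P[m,2]),cv2.minAreaRect((P[m,:2]*1000).astype(np.float32)))
E
```

```text
37.15 [ 0.4775 -0.3994  0.3155] yaw 20.45 tilt [0.0012 0.0034] [0.5589 0.7385 0.3412] [-0.0537  0.1538  0.0481] 69.5710832853032 j6 19.371520850219113 tau6 -0.00032807906791276764
side R 259 0.1321320366484613 0.13213007727839038 0.0001222628006076195
side L 252 0.13181873932278804 0.1318809639970488 0.00011623087403660354
top R 414 0.1313640803035745 0.13136929341623776 0.00010440349388611955
top L 242 0.13160347988488896 0.13149008872269446 0.00013465219004984763
bar top 192 0.1789717541478894 ((476.32781982421875, -398.5921936035156), (90.1996078491211, 16.886777877807617), 20.2585391998291)
```

View pics/side7c.png

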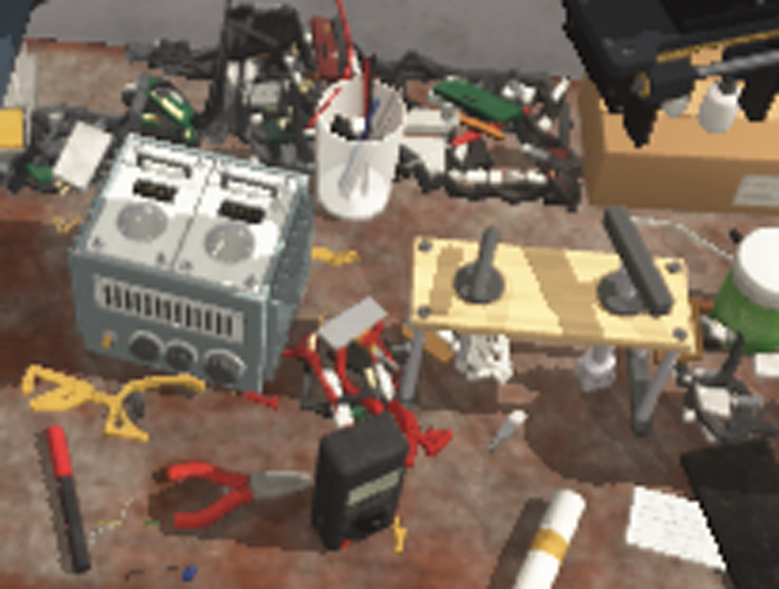

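The picture shows the key hanging upright in its hole, with the bar at about (635,260) in the crop. Both modules are level, and nothing else has moved. Handing in.

```bash
python3 -c "
from rig import bot; print(bot.hand_in())"
```

```text
the job is handed in; nothing more can be done
None
```

The right-hand module was the proud one; it is now drawn fully home, and the larger T-key is hanging upright in its rack hole again. I handed the job in with the gripper open and well clear, about 37 s into the 72 s.

**Turning:**
- The key met the stem at the expected depth with about 10 N, and the socket dropped over it about 36° anticlockwise of square.
- I turned it clockwise at about 0.2 N m until it reached the stop.
- At the stop the moment reading settled at 0.28 to 0.32 N m, right around the 0.3 N m limit (readings vary by about 0.03). I backed off at once.

**Last checks:**
- **Flush:** the two modules read within 0.3 mm of each other. The side camera put the right one 0.25 mm higher and the top camera 0.12 mm lower, which is within the noise. Before the job they differed by 5 mm.
- **Key in the rack:** the bar top is at 0.179 m, as at the start, and its position is within about 2.5 mm and 0.1° of where it began.
- **Everything else:** the slim key, multimeter, cutters and other items look untouched in the final picture. I compared them by eye only; the circuit board and screw tray were outside that close-up, though the arm did not go near them at low height.

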